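# Change the colour samples on the sloped stand

### The job

Change the samples on the sloped display stand: turn the red handle fully open so that the keeper bar swings clear, take the black out-of-date sample off and lay it flat in the grey returns tray, and set every coloured sample that is on the counter squarely on the pad of its own colour, flat on the slope with its foot against the lip. When all are in place turn the handle fully closed again, and leave the cups, bottle and other things on the counter where they stand.

Things in the scene. Friction and masses are not known exactly. Their poses are not given: they have to be found in the camera images.
- mint: Mint-green bar-shaped colour sample, 90 x 40 x 16 mm, about 0.14 kg, same on both sides; origin at its centre, x along its 90 mm length, z through its 16 mm thickness. Lies flat on the counter on the robot's right; may be absent (then its pad stays empty).
- cream: Cream bar-shaped colour sample, 90 x 40 x 16 mm, about 0.14 kg, same on both sides; origin at its centre, x along its 90 mm length, z through its 16 mm thickness. Lies flat on the counter on the robot's right; may be absent (then its pad stays empty).
- red: Red bar-shaped colour sample, 90 x 40 x 16 mm, about 0.14 kg, same on both sides; origin at its centre, x along its 90 mm length, z through its 16 mm thickness. Lies flat on the counter on the robot's right; may be absent (then its pad stays empty).
- blue: Dark blue bar-shaped colour sample, 90 x 40 x 16 mm, about 0.14 kg, same on both sides; origin at its centre, x along its 90 mm length, z through its 16 mm thickness. Lies flat on the counter on the robot's right; may be absent (then its pad stays empty).
- old: Black bar-shaped colour sample, 90 x 40 x 16 mm, about 0.14 kg, same on both sides; origin at its centre, x along its 90 mm length, z through its 16 mm thickness. The out-of-date sample: at the start it lies on the sloped board, with its foot at the lip, anywhere along the middle of the board, under the keeper bar.
- pad_mint (a point): Mint-green pad: a place on the board 46 mm wide, drawn with thin side lines and headed by a coloured block near the board's high edge. The point is where the centre of a properly seated sample lies: 8 mm above the board's surface, 45 mm up the slope from the lip. Frame as board: x up the slope, y along the lip to the left, z out of the board.
- pad_cream (a point): Cream pad: a place on the board 46 mm wide, drawn with thin side lines and headed by a coloured block near the board's high edge. The point is where the centre of a properly seated sample lies: 8 mm above the board's surface, 45 mm up the slope from the lip. Frame as board: x up the slope, y along the lip to the left, z out of the board.
- pad_red (a point): Red pad: a place on the board 46 mm wide, drawn with thin side lines and headed by a coloured block near the board's high edge. The point is where the centre of a properly seated sample lies: 8 mm above the board's surface, 45 mm up the slope from the lip. Frame as board: x up the slope, y along the lip to the left, z out of the board.
- pad_blue (a point): Dark blue pad: a place on the board 46 mm wide, drawn with thin side lines and headed by a coloured block near the board's high edge. The point is where the centre of a properly seated sample lies: 8 mm above the board's surface, 45 mm up the slope from the lip. Frame as board: x up the slope, y along the lip to the left, z out of the board.
- board: Sloped grey board of the oak sample stand, 375 mm wide, rising 125 mm away from the robot at 20 degrees (0.35 rad). Origin: middle of its low edge, on the surface, at the lip, 50 mm over the counter (high edge: 93 mm); x up the slope, y left along the lip, z out of the board. The lip stands 10 mm out of the surface. Pads from right to left: mint, cream, red, blue, 90 mm apart.
- latch (a joint): Red quarter-turn handle on a post at the left end of the stand, 85 mm beyond the blue pad, vertical hinge: 0 = closed (handle points to the robot's side, towards the front of the stand), 1.57 = open (handle points left, away from the board); turns clockwise seen from above to open. About 0.1 N m of friction, stays where it is left. It is geared to the keeper.
- latch_grip (a point): Middle of the handle's upright red knob (22 mm diameter, 42 mm tall, knob top 14 mm above the point, its handle arm 20 mm below it), 65 mm from the hinge.
- latch_hinge (a point): Point on the handle's hinge axis, level with latch_grip.
- keeper (a joint): Steel keeper bar (8 mm thick) that runs along the whole board, hinged along the lip and geared to the handle: 0 = closed, lying across the samples 30 mm up the slope and about 4 mm above their faces, so that none can be lifted out or put in; 2.4 = open, swung over to the front of the lip and 45 mm out, clear of the samples.
- tray_in (a point): Centre of the inner floor of the grey returns tray (outside 130 x 170 x 24 mm, walls and floor 5 mm), fixed on the counter at the robot's left; x along its 130 mm side, z up.
- cup: White cup without handle, 64 mm wide, 60 mm tall, standing among the samples; a bystander to leave alone. Origin under its middle.
- bottle: Amber bottle, 62 mm wide, 190 mm tall; a bystander to leave alone. Origin under its middle.
- mug: Green mug, 80 mm wide, 90 mm tall; a bystander to leave alone. Origin under its middle.
- jar: Low glass jar with steel lid, 66 mm wide, 55 mm tall; a bystander to leave alone. Origin under its middle.
- tin: Orange tin, 72 mm wide, 110 mm tall; a bystander to leave alone. Origin under its middle.
- jug: Open steel jug, 84 mm wide, 100 mm tall; a bystander to leave alone. Origin under its middle.
- spoon: Spoon lying on the counter in front of the robot; a bystander to leave alone. Origin under its middle.
Mind the look-alikes: they are no part of the job. What is meant by the blue is not yellow, and is the smaller of those in its own colour.

How it is judged:
By the outcome, as a careful person would: the job done as asked, in the order asked, and still so for the second after the job is handed in, with the robot touching nothing.
Of mint, cream, red, blue only 2 to 4 are there at a start; the rules pass over those that are not, and their reading is None.
At some moment in a run one of mint, cream, red, blue, old may be knocked a few centimetres aside while the robot is not near it.
Once in a run the grip may slacken for a moment while it holds something.
It also fails if it takes over 210 s, if anything falls off the work surface, if the arm or the gripper's body presses on something with over 40 N, if the wrist force passes 120 N, or if a joint passes its speed limit or range.

### The arm

A 6-joint arm with a two-finger parallel gripper is mounted at the origin on the work surface. World frame = base frame: x ahead of the robot, y to its left, z up, the work surface at z = 0. Lengths are in m, angles in degrees, forces in N, time in s.
With the tool pointing down it reaches from about 0.275 to 0.825 m from the base axis. Payload 4.9 kg.
Tool frame: the origin (TCP) lies between the finger pads; the fingertips stand 22 mm ahead of it and the grasp point (between the pads) lies 3 mm ahead of it; x points along the fingers, z is the direction in which the jaws open and shut, and the axes are right-handed (so a half turn about x gives the same grasp; the last joint's range is limited). The gripper opens to 85 mm and grips with 20 to 120 N. Pads are 22 mm wide; open, the fingers measure 114 mm over their backs; the gripper's body (76 mm by 85 mm) begins 54 mm behind the grasp point. The pads swing forward as they close: fully open they stand 13 mm farther back than shut.
Start: joints at [-83.835, 18.69, -11.035, 60.275, 0, 82.311], TCP at [0.132, -0.534, 0.253] pointing down, gripper open.
Joint ranges: [-152.03, 152.03], [-55.5, 102.48], [-74.3, 77.21], [-110.64, 120.58], [-84.22, 78.4], [-180, 180]. Speed limits (degrees/s): [147.25, 147.25, 180, 180, 180, 180].

### API

Orientations are given as a 3x3 rotation matrix whose columns are the frame's x, y, z axes.
In Python, from station import arm gives the robot as it stands.
- The arm moves only by the shell command python3 -m creep 'ROWS' [FORCE]. ROWS is JSON, a list of rows, each a list of 7 numbers: the closure in counts, from 0 (fully open) to 255 (shut), then the shift along the world's x, y, z in m, then the turn, a rotation vector about the world's x, y, z in degrees. A call has exactly 8 rows; each row is the pose to reach, as a shift and turn from the pose commanded when the call began; what a row does not reach only later rows make up. A row lasts 1/8 s, in which the tool goes at most 62.5 mm and 10.7 degrees, less where a joint would pass 70% of its speed; a pose out of reach is approached as far as the arm can. A call with a gripper value outside its range is refused whole. The fingers move at their own pace and stop on an object; FORCE is the grip in N (left out, the last holds). Time passes only in rows, so rows that repeat a pose let the fingers close, or fill a call up. It gives the time, the measured TCP pose, the force and the opening at its end, in the units of the state.
- arm.sense(): the state, without advancing time (a new reading comes with each control period).
- arm.capture(name): name is "scene" or "top" or "wrist"; returns a dict with "img" (384x512x3 uint8, red, green, blue), "fx", "fy", "cx", "cy" (pixels), "origin" and "rotation" of the camera in the world; the wrist camera has in their place "hand_eye" (4x4, takes a point from camera to tool coordinates, whose origin is the TCP and whose axes are the tool frame's). Camera axes: x right, y up, looking along -z (the intrinsics and any distortion apply to the point x, -y, -z); pixel columns grow to the right and rows downward; lengths in m; the calibration is good to about 2 mm. The wrist camera is an equidistant fisheye: a pixel r from the principal point sees the ray r / f radians off the axis. A picture is of the moment at which its call begins: read the wrist's pose just before it. There is no depth.
- arm.finish_job(): hands the job in, once; it reports no verdict.
The state is a dict: "t": time; "joints": joint angles; "joint_vel": joint speeds; "effort": joint torques, N m; "eef_pos": TCP position; "eef_rot": TCP orientation; "ft_force": force on the tool from outside, world axes, zero at the start; "wrist_torque": the same for the moment, N m; "grip_width": finger opening in m.
Only numpy, scipy, OpenCV 4.12 (cv2) and the standard library are available. Lean on these libraries where they do the work, as an engineer would, in place of code of your own. Each camera call takes 0.05 s, during which the arm holds its last target.

## Working session

There is one attempt and no reset: what is moved stays moved. The work goes in short steps, Python scripts to look and compute and a shell command to move; the robot and the scene stay as the last step left them, time stands still between calls to the robot, and variables do not carry over. Pictures are saved under pics/ and viewed, and the job is handed in when it is done.

```bash
ls; mkdir -p pics
cat > h.py <<'E'
import numpy as np, cv2
from station import arm
def cap(n,f):
    s=arm.sense(); c=arm.capture(n); cv2.imwrite(f'pics/{f}.png',cv2.cvtColor(c['img'],cv2.COLOR_RGB2BGR))
    c['s']=s
    return c
E
python3 - <<'E'
from h import *
import pickle
for n in ["scene","top","wrist"]:
    c=cap(n,n+"0"); pickle.dump(c,open(n+'0.pkl','wb'))
    print(n,{k:np.round(v,4).tolist() for k,v in c.items() if k not in('img','s')})
print(arm.sense())
E
```

```text
pics
scene {'fx': 370.1706, 'fy': 370.1706, 'cx': 255.9393, 'cy': 192.3523, 'origin': [1.0078, 0.6981, 0.9069], 'rotation': [[-0.7915, -0.4369, 0.4274], [0.6108, -0.5424, 0.5768], [-0.0202, 0.7176, 0.6962]]}
top {'fx': 459.4504, 'fy': 459.4504, 'cx': 255.572, 'cy': 195.4935, 'origin': [0.4522, 0.0484, 1.519], 'rotation': [[-0.0137, 0.9989, -0.0454], [-0.9998, -0.0131, 0.0148], [0.0142, 0.0456, 0.9989]]}
wrist {'fx': 297.3186, 'fy': 297.3186, 'cx': 256.0617, 'cy': 190.8979, 'hand_eye': [[0.0004, 0.2663, -0.9639, -0.121], [-0.0011, 0.9639, 0.2663, 0.067], [1.0, 0.001, 0.0007, 0.0013], [0.0, 0.0, 0.0, 1.0]]}
{'t': 0.15, 'joints': array([-8.38358756e+01,  1.87238403e+01, -1.10795632e+01,  6.02748239e+01,
       -7.53521010e-04,  8.23123313e+01]), 'joint_vel': array([ 0.05740915,  0.02742391,  0.29519702,  0.06894945,  0.02379307,
       -0.04405048]), 'effort': array([-1.33739486e-04, -4.43705463e+01,  2.62663829e+01,  1.04561282e-02,
       -1.54938525e-04, -1.48451107e-05]), 'eef_pos': array([ 0.1316511 , -0.53357542,  0.25266348]), 'eef_rot': array([[-1.59679517e-04,  9.70918270e-01,  2.39411128e-01],
       [ 1.35601754e-03,  2.39411121e-01, -9.70917338e-01],
       [-9.99999068e-01,  1.69610075e-04, -1.35481125e-03]]), 'ft_force': array([-0.17328714, -0.0282904 ,  0.63316774]), 'wrist_torque': array([0.02408152, 0.04359143, 0.02898596]), 'grip_width': 0.085775592193129}
```

View pics/scene0.png

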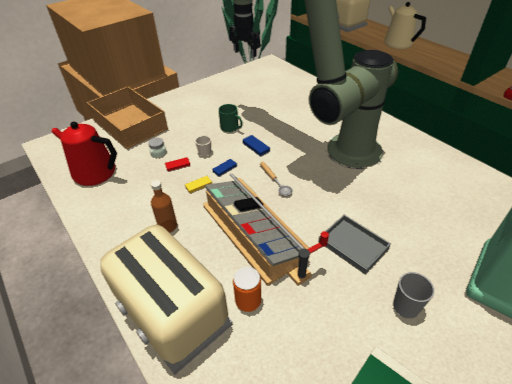

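View pics/top0.png

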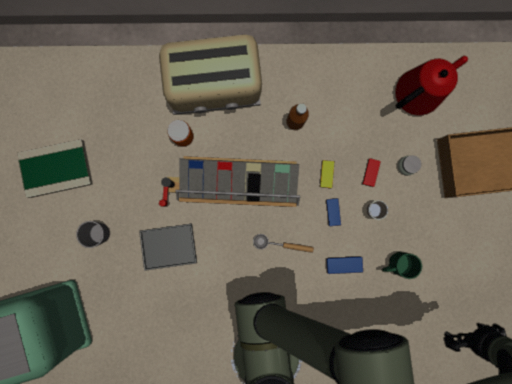

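View pics/wrist0.png

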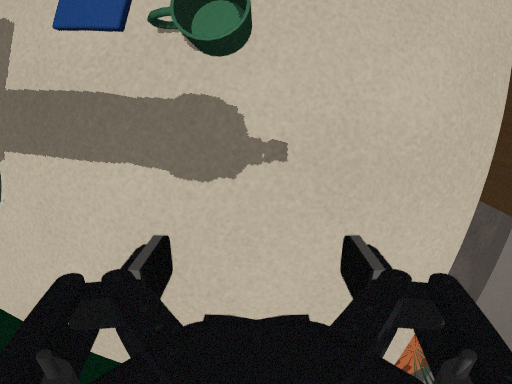

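The top view shows the board at px (180-298, 160-205) and the handle at (165,190), closed. The black sample is at (253,187). A red bar is at (372,172), a small blue at (333,212), a larger blue at (345,265) and a yellow bar at (327,174). I see no mint or cream. Next I'll measure.

```bash
cat >> h.py <<'E'
def ray(c,u,v):
    d=np.array([(u-c['cx'])/c['fx'],-(v-c['cy'])/c['fy'],-1.]); 
    return c['origin'],c['rotation']@d
def onz(c,u,v,z):
    o,d=ray(c,u,v); return o+d*(z-o[2])/d[2]
def wray(c,u,v):
    p=np.array([u-c['cx'],v-c['cy']])/c['fx']; r=np.hypot(*p)
    s=np.sin(r)/max(r,1e-9); d=np.array([p[0]*s,-p[1]*s,-np.cos(r)])
    H=c['hand_eye']; R=c['s']['eef_rot']; 
    return c['s']['eef_pos']+R@H[:3,3], R@(H[:3,:3]@d)
def wonz(c,u,v,z):
    o,d=wray(c,u,v); return o+d*(z-o[2])/d[2]
def onplane(o,d,p,n): return o+d*((p-o)@n)/(d@n)
def wproj(c,P):
    H=c['hand_eye']; R=c['s']['eef_rot']
    q=H[:3,:3].T@(R.T@(np.asarray(P)-c['s']['eef_pos'])-H[:3,3])
    th=np.arctan2(np.hypot(q[0],q[1]),-q[2]); k=c['fx']*th/np.hypot(q[0],q[1])
    return c['cx']+k*q[0], c['cy']-k*q[1]
def proj(c,P):
    q=c['rotation'].T@(np.asarray(P)-c['origin']); return c['cx']+c['fx']*q[0]/-q[2], c['cy']-c['fy']*q[1]/-q[2]
def hsv(c): return cv2.cvtColor(c['img'],cv2.COLOR_RGB2HSV)
def blobs(m,amin=20):
    n,l,st,ce=cv2.connectedComponentsWithStats(m.astype(np.uint8))
    return [(l==i) for i in range(1,n) if st[i,4]>=amin]
RNG=dict(red=((0,8),(172,180)),yellow=((22,34),),blue=((105,128),),mint=((50,88),),orange=((8,20),))
def cmask(c,k,smin=110,vmin=50):
    h=hsv(c); m=np.zeros(h.shape[:2],bool)
    for a,b in RNG[k]: m|=(h[...,0]>=a)&(h[...,0]<=b)
    return m&(h[...,1]>=smin)&(h[...,2]>=vmin)
def rect(c,m,z,w=False):
    ct=max(cv2.findContours(m.astype(np.uint8),0,1)[0],key=len).reshape(-1,2)
    f=wonz if w else onz
    P=np.array([f(c,u,v,z)[:2] for u,v in ct]).astype(np.float32)
    r=cv2.minAreaRect(P*1000)
    (x,y),(a,b),t=r
    if a<b: a,b,t=b,a,t+90
    t=(t+90)%180-90
    return np.round([x/1000,y/1000,a,b,t],3), ct.mean(0)
E
python3 - <<'E'
from h import *
import pickle
c=pickle.load(open('top0.pkl','rb'))
for k in ['red','yellow','blue','mint']:
    for b in blobs(cmask(c,k,90)):
        print(k,b.sum(),*rect(c,b,.016))
h=hsv(c)
for u,v in [(253,187),(283,168),(252,167),(224,166),(196,164),(170,183),(165,195),(164,203),(168,246)]: print(u,v,c['img'][v,u],h[v,u],onz(c,u,v,0.07))
i=cv2.cvtColor(c['img'],cv2.COLOR_RGB2BGR)
cv2.imwrite('pics/t0z.png',cv2.resize(i[140:280,135:305],None,fx=4.5,fy=4.2,interpolation=2))
c=pickle.load(open('scene0.pkl','rb'))
i=cv2.cvtColor(c['img'],cv2.COLOR_RGB2BGR)
cv2.imwrite('pics/s0z.png',cv2.resize(i[120:280,190:400],None,fx=3.7,fy=3.7,interpolation=2))
E
```

```text
red 1538 [  0.887  -0.577 258.253 131.85  -26.334] [433.84549356  88.61373391]
red 352 [  0.592  -0.356  91.039  42.25  -15.985] [371.21917808 172.23287671]
red 152 [ 0.602  0.128 67.102 50.019 -3.731] [221.79411765 168.69117647]
red 23 [ 0.566  0.104 59.125  3.278 -0.653] [231.10810811 181.75675676]
red 127 [ 0.523  0.327 66.251 26.58  -3.644] [164.1875     196.33333333]
yellow 347 [ 0.589 -0.209 91.381 41.456 -6.342] [326.87837838 173.58108108]
yellow 44 [3.1000e-02 2.7000e-02 3.5534e+01 1.2730e+01 8.8981e+01] [257.22222222 347.2962963 ]
blue 113 [ 0.626  0.222 42.671 26.342 89.299] [195.5   164.025]
blue 294 [ 0.464 -0.227 85.044 37.311  4.473] [333.07246377 211.76811594]
blue 527 [  0.291  -0.261 114.462  48.649  89.141] [344.23655914 264.64516129]
mint 1738 [  0.62    0.685 208.759  95.422 -78.484] [ 48.97169811 168.00943396]
mint 155 [ 0.289 -0.449 68.499 32.828 -1.652] [402.36956522 263.63043478]
253 187 [11 11 12] [120  21  12] [0.54502185 0.03463231 0.07      ]
283 168 [ 91 129 105] [ 71  75 129] [ 0.60411551 -0.06123589  0.07      ]
252 167 [142 136 103] [ 25  70 142] [0.60849496 0.03694263 0.07      ]
224 166 [125  11  13] [179 233 125] [0.61275143 0.12547098 0.07      ]
196 164 [17 38 76] [109 198  76] [0.62017557 0.21383814 0.07      ]
170 183 [40 41 38] [40 19 41] [0.56101272 0.29613571 0.07      ]
165 195 [137  31  28] [  1 203 137] [0.52334159 0.31203735 0.07      ]
164 203 [133  34  30] [  1 197 133] [0.49818612 0.31529513 0.07      ]
168 246 [87 87 84] [30  9 87] [0.36325211 0.30342906 0.07      ]
```

View pics/t0z.png

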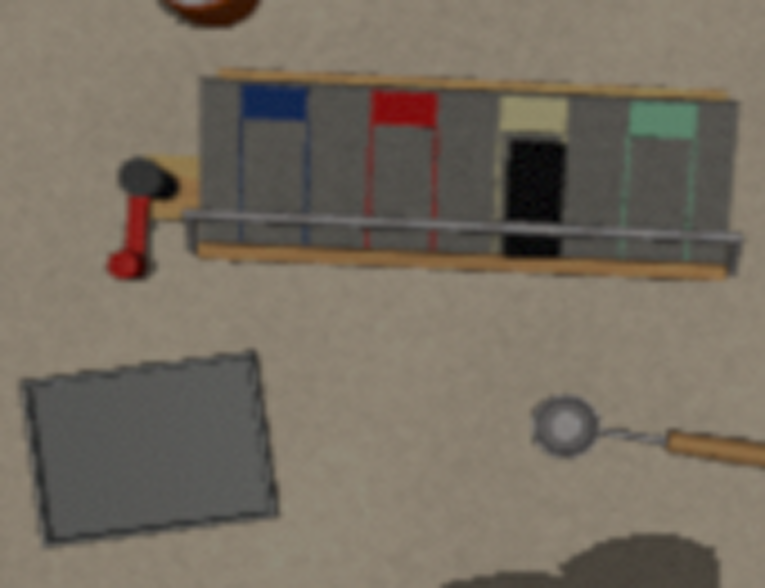

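View pics/s0z.png

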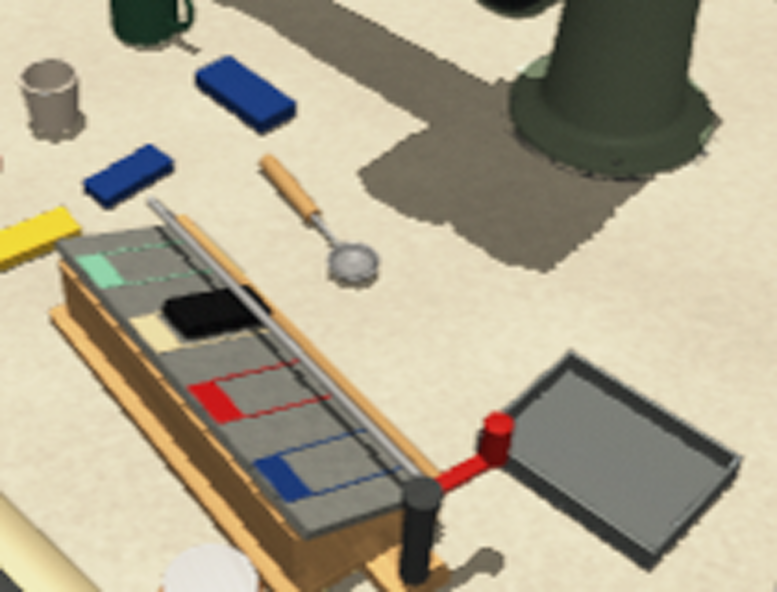

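The zooms show only one red and one small blue (about 90x40) as wanted samples. Yellow and the 114 mm blue are look-alikes. The knob is at top px (163,203) and scene px (325,234). The post is at top px (166,182) and scene px (304,252). I'll triangulate these and the pad blocks.

```bash
cat >> h.py <<'E'
def tri(a,b):
    (o1,d1),(o2,d2)=a,b; d1=d1/np.linalg.norm(d1); d2=d2/np.linalg.norm(d2)
    A=np.c_[d1,-d2]; s=np.linalg.lstsq(A,o2-o1,rcond=None)[0]
    p,q=o1+s[0]*d1,o2+s[1]*d2; return np.round((p+q)/2,4), round(np.linalg.norm(p-q),4)
E
python3 - <<'E'
from h import *
import pickle
t=pickle.load(open('top0.pkl','rb'));s=pickle.load(open('scene0.pkl','rb'))
def z2t(u,v): return ray(t,135+(u+.5)/4.5-.5,140+(v+.5)/4.2-.5)
def z2s(u,v): return ray(s,190+(u+.5)/3.7-.5,120+(v+.5)/3.7-.5)
pts=dict(knobtop=((125,262),(499,423)),post=((140,174),(422,492)),
 blueTL=((243,86),(285,500)),blueBR=((306,121),(281,459)),
 redTR=((437,95),(190,386)),redBL=((373,124),(241,414)),mintTR=((697,105),(78,264)),mintBL=((630,136),(123,280)),
 blue=((275,104),(283,479)),red=((404,110),(216,402)),cream=((534,115),(155,333)),mint=((663,120),(100,271)))
for k,(a,b) in pts.items(): print(k,*tri(z2t(*a),z2s(*b)))
# tray inner corners on z~0.02
for a in [(22,382),(256,351),(278,515),(46,545)]:
    o,d=z2t(*a); print(np.round(o+d*(.024-o[2])/d[2],3))
o,d=z2t(148,448);print(o+d*(.005-o[2])/d[2])
E
```

```text
knobtop [0.4982 0.3062 0.1483] 0.0015
post [0.5637 0.3011 0.1167] 0.0001
blueTL [0.6313 0.2332 0.0921] 0.0032
blueBR [0.6048 0.1924 0.0782] 0.0005
redTR [0.6219 0.1001 0.0918] 0.0002
redBL [0.603  0.144  0.0845] 0.0038
mintTR [ 0.6126 -0.0804  0.084 ] 0.0012
mintBL [ 0.5921 -0.0349  0.0866] 0.0049
blue [0.6178 0.2126 0.0848] 0.0014
red [0.6124 0.1227 0.0862] 0.0021
cream [0.6075 0.0324 0.0868] 0.0021
mint [ 0.6026 -0.0572  0.0869] 0.0021
[0.411 0.403 0.024]
[0.433 0.235 0.024]
[0.307 0.22  0.024]
[0.286 0.386 0.024]
[0.35835255 0.31650635 0.005     ]
```

```bash
python3 -m creep '[[0,0.05,0.04,0.02,0,0,10],[0,0.1,0.08,0.04,0,0,20],[0,0.15,0.12,0.05,0,0,30],[0,0.2,0.16,0.06,0,0,40],[0,0.25,0.2,0.06,0,0,50],[0,0.29,0.24,0.06,0,0,60],[0,0.33,0.29,0.06,0,0,70],[0,0.36,0.33,0.06,0,0,80]]' && python3 -m creep '[[0,0.01,0.05,0,0,0,10],[0,0.02,0.1,0,0,0,20],[0,0.02,0.15,0,0,0,30],[0,0.02,0.2,0,0,0,40],[0,0.02,0.25,0,0,0,50],[0,0.01,0.3,0,0,0,60],[0,0,0.33,0,0,0,70],[0,-0.01,0.35,0,0,0,83]]'
python3 - <<'E'
from h import *
import pickle
c=cap('wrist','w1'); pickle.dump(c,open('w1.pkl','wb')); s=c['s']; print(s['t'],s['joints'],s['eef_pos'],s['eef_rot'])
cv2.imwrite('pics/w1z.png',cv2.resize(cv2.imread('pics/w1.png'),(800,600)))
E
```

```text
t: 1.15
eef_pos: [0.4928, -0.2023, 0.313]
eef_rot: [[-0.0, -0.073, 0.997], [-0.0, 0.997, 0.073], [-1.0, 0.0, -0.0]]
ft_force: [0.5, -0.8, 0.1]
grip_width: 0.0854
t: 2.15
eef_pos: [0.481, 0.1475, 0.313]
eef_rot: [[-0.001, -0.996, 0.086], [0.0, 0.086, 0.996], [-1.0, 0.001, -0.0]]
ft_force: [-0.4, 0.2, -0.2]
grip_width: 0.0856
2.15 [ 8.63708094e+00  1.17469932e+01 -1.15623335e+01  6.67237759e+01
  6.06424585e-03  1.35914576e+01] [0.48099253 0.14753611 0.31298041] [[-5.87092681e-04 -9.96263608e-01  8.63624891e-02]
 [ 1.78770204e-05  8.63624935e-02  9.96263780e-01]
 [-9.99999828e-01  5.86443078e-04 -3.28925630e-05]]
```

View pics/w1z.png

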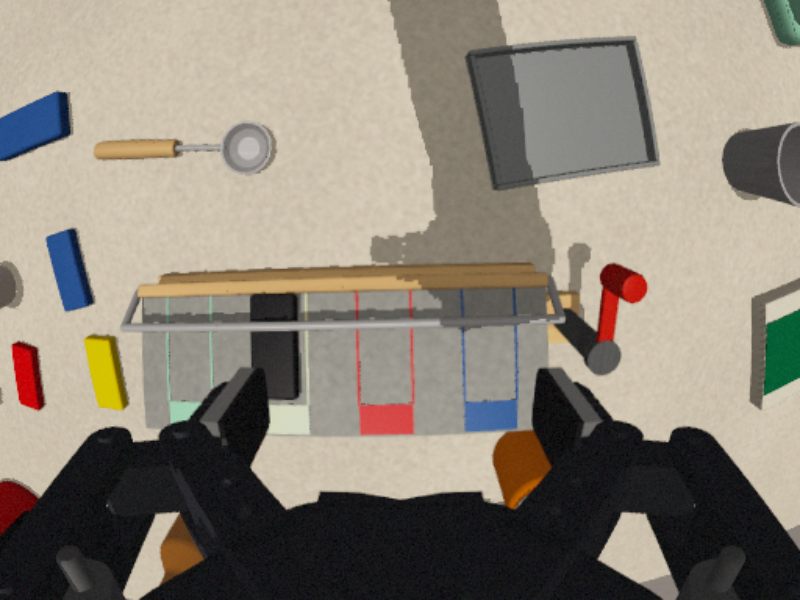

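Run:
```python
from h import *
import pickle
c=pickle.load(open('w1.pkl','rb')); k=.64
W=lambda u,v,z: np.round(wonz(c,u*k,v*k,z),4)
print('highedge',W(330,434,.093),W(548,429,.093),W(148,430,.093))
print('lip top robot-side',W(545,274,.0594),W(140,290,.0594),W(340,283,.0594),' board-lip line',W(330,291,.0594))
print('lip board side',W(140,297,.0594),W(547,288,.0594))
t=pickle.load(open('top0.pkl','rb'))
# triangulate knob top & post with top cam
def z2t(u,v): return ray(t,135+(u+.5)/4.5-.5,140+(v+.5)/4.2-.5)
print('knob',tri(wray(c,632*k,288*k),z2t(125,262)))
print('post',tri(wray(c,603*k,358*k),z2t(140,174)))
print('knob@.148',W(632,288,.148),'post@.117',W(603,358,.117))
print('black',[W(*a,z) for a,z in [((252,296),.066),((297,296),.066),((300,398),.097),((255,400),.097)]])
print('tray rim',[W(u,v,.024) for u,v in [(468,53),(634,38),(658,163),(496,188)]])
for u,v in [(358,293),(411,291),(461,290),(515,289)]: print(W(u,v,.053))
```

```text
highedge [0.6229 0.0731 0.093 ] [0.6382 0.2635 0.093 ] [ 0.6167 -0.1084  0.093 ]
lip top robot-side [0.506  0.268  0.0594] [ 0.4874 -0.0975  0.0594] [0.499  0.0943 0.0594]  board-lip line [0.5051 0.085  0.0594]
lip board side [ 0.4941 -0.0992  0.0594] [0.5185 0.2697 0.0594]
knob (array([0.4988, 0.3055, 0.1488]), np.float64(0.0001))
post (array([0.564 , 0.3009, 0.1159]), np.float64(0.0009))
knob@.148 [0.499  0.3059 0.148 ] post@.117 [0.5637 0.3001 0.117 ]
black [array([0.5018, 0.0181, 0.066 ]), array([0.5053, 0.0577, 0.066 ]), array([0.5842, 0.054 , 0.097 ]), array([0.5843, 0.0141, 0.097 ])]
tray rim [array([0.3091, 0.2211, 0.024 ]), array([0.2887, 0.3876, 0.024 ]), array([0.4128, 0.4028, 0.024 ]), array([0.4327, 0.2358, 0.024 ])]
[0.5106 0.1076 0.053 ]
[0.5128 0.1527 0.053 ]
[0.5156 0.1952 0.053 ]
[0.5188 0.2425 0.053 ]
```

The wrist view agrees with the top view: knob top (0.499, 0.306, 0.148), post (0.564, 0.301). Now I'll go to the knob.

```bash
python3 -m creep '[[0,0.005,0.04,-0.02,0,0,1],[0,0.01,0.08,-0.04,0,0,2],[0,0.018,0.12,-0.06,0,0,2],[0,0.018,0.158,-0.09,0,0,2],[0,0.018,0.158,-0.12,0,0,2],[0,0.018,0.158,-0.15,0,0,2],[0,0.018,0.158,-0.168,0,0,2],[0,0.018,0.158,-0.168,0,0,2]]' 40 && python3 -m creep '[[150,0,0,0,0,0,0],[255,0,0,0,0,0,0],[255,0,0,0,0,0,0],[255,0,0,0,0,0,0],[255,0,0,0,0,0,0],[255,0,0,0,0,0,0],[255,0,0,0,0,0,0],[255,0,0,0,0,0,0]]' 40
python3 - <<'E'
import numpy as np
h=np.array([.564,.301]);k=np.array([.499,.3057]);r=k-h
for a in range(10,101,10):
    t=np.radians(-a);p=h+np.array([[np.cos(t),-np.sin(t)],[np.sin(t),np.cos(t)]])@r-k;print(a,p.round(4))
E
```

```text
t: 3.2
eef_pos: [0.4986, 0.3031, 0.1435]
eef_rot: [[-0.004, -0.998, 0.061], [-0.002, 0.061, 0.998], [-1.0, 0.003, -0.002]]
ft_force: [0.5, -0.2, 0.3]
grip_width: 0.0856
t: 4.2
eef_pos: [0.5001, 0.3058, 0.1463]
eef_rot: [[0.001, -0.998, 0.058], [0.004, 0.058, 0.998], [-1.0, -0.001, 0.004]]
ft_force: [-0.7, 4.1, 2.9]
grip_width: 0.0206
10 [0.0018 0.0112]
20 [0.0055 0.0219]
30 [0.0111 0.0319]
40 [0.0182 0.0407]
50 [0.0268 0.0481]
60 [0.0366 0.0539]
70 [0.0472 0.058 ]
80 [0.0583 0.0601]
90 [0.0697 0.0603]
100 [0.0809 0.0585]
```

```bash
python3 -m creep '[[255,0.001,0.006,0,0,0,-5],[255,0.002,0.011,0,0,0,-10],[255,0.0035,0.017,0,0,0,-15],[255,0.0055,0.022,0,0,0,-20],[255,0.008,0.027,0,0,0,-25],[255,0.011,0.032,0,0,0,-30],[255,0.0145,0.0365,0,0,0,-35],[255,0.018,0.0407,0,0,0,-40]]' && python3 -m creep '[[255,0.0065,0.0055,0,0,0,-7.5],[255,0.0135,0.0105,0,0,0,-15],[255,0.0215,0.0145,0,0,0,-22.5],[255,0.029,0.0173,0,0,0,-30],[255,0.037,0.019,0,0,0,-37],[255,0.045,0.0197,0,0,0,-44],[255,0.052,0.0196,0,0,0,-50],[255,0.0535,0.0195,0,0,0,-51]]'
python3 - <<'E'
from h import *
import pickle
c=cap('wrist','w2'); pickle.dump(c,open('w2.pkl','wb')); c=cap('top','t2');pickle.dump(c,open('t2.pkl','wb'))
s=arm.sense();print(s['ft_force'],s['wrist_torque'],s['grip_width'])
i=cv2.imread('pics/t2.png');cv2.imwrite('pics/t2z.png',cv2.resize(i[140:280,135:305],None,fx=4.5,fy=4.2,interpolation=2))
E
```

```text
t: 5.2
eef_pos: [0.5173, 0.3456, 0.1463]
eef_rot: [[-0.0, -0.725, 0.689], [0.002, 0.689, 0.725], [-1.0, 0.001, 0.001]]
ft_force: [-2.6, 1.9, 5.4]
grip_width: 0.0205
t: 6.2
eef_pos: [0.5675, 0.3653, 0.1461]
eef_rot: [[-0.007, 0.075, 0.997], [0.002, 0.997, -0.075], [-1.0, 0.002, -0.007]]
ft_force: [-15.1, 1.8, 12.2]
grip_width: 0.0205
[-11.43541017   1.07524533   9.93618638] [0.37218042 2.23790225 0.29795324] 0.020616635195019706
```

View pics/w2.png

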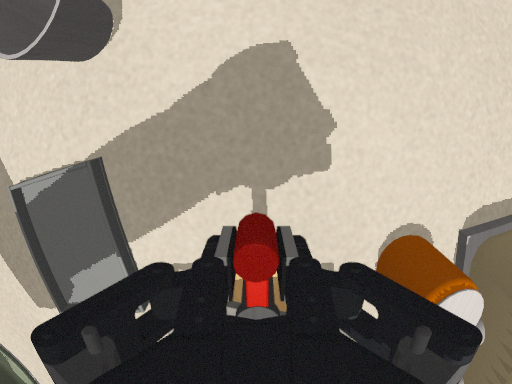

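View pics/t2z.png

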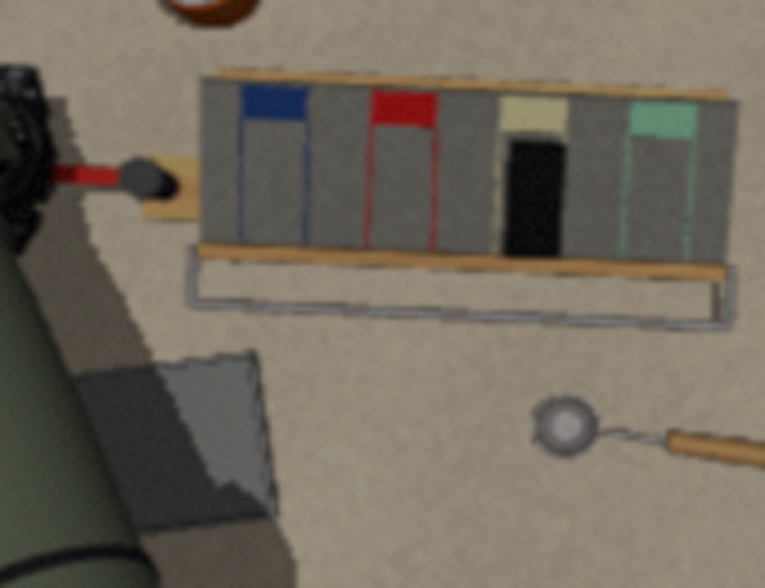

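Handle is open and against its stop (knob now left of the post). The keeper bar lies clear in front of the lip (zoom y≈310). Now I'll release, lift, and go for the black sample.

```bash
python3 -m creep '[[100,-0.001,0,0,0,0,0],[0,-0.001,0,0,0,0,0],[0,-0.001,0,0,0,0,0],[0,-0.001,0,0,0,0,0],[0,-0.001,0,0.02,0,0,0],[0,-0.001,0,0.05,0,0,0],[0,-0.001,-0.01,0.08,0,0,8],[0,-0.001,-0.03,0.1,0,0,16]]' && python3 -m creep '[[0,-0.01,-0.03,0,0,0,10],[0,-0.02,-0.07,0,0,0,20],[0,-0.03,-0.11,0,0,0,30],[0,-0.04,-0.15,0,0,0,40],[0,-0.05,-0.19,0,0,0,50],[0,-0.055,-0.23,0,0,0,60],[0,-0.055,-0.27,0,0,0,70],[0,-0.055,-0.297,0,0,0,75]]'
python3 - <<'E'
from h import *
import pickle
c=cap('wrist','w3'); pickle.dump(c,open('w3.pkl','wb'));s=c['s']
print(s['eef_pos'],s['eef_rot'],s['t'])
E
```

```text
t: 7.3
eef_pos: [0.5707, 0.3346, 0.2468]
eef_rot: [[0.002, -0.207, 0.978], [0.001, 0.978, 0.207], [-1.0, 0.0, 0.002]]
ft_force: [-0.3, 0.5, 0.3]
grip_width: 0.0857
t: 8.3
eef_pos: [0.5152, 0.0354, 0.2455]
eef_rot: [[0.0, -0.998, 0.057], [-0.0, 0.057, 0.998], [-1.0, -0.001, -0.0]]
ft_force: [-0.2, -0.4, -0.1]
grip_width: 0.0853
[0.51517587 0.03537389 0.24546599] [[ 4.88255766e-04 -9.98347447e-01  5.74642145e-02]
 [-3.65957342e-04  5.74640391e-02  9.98347510e-01]
 [-9.99999814e-01 -5.08478379e-04 -3.37295430e-04]] 8.3
```

View pics/w3.png

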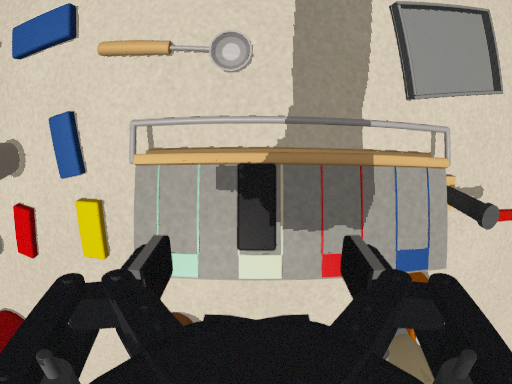

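The view shows the black bar at px (257,207) with the board clear around it. I'll refine the board frame here: lip inner edge at row ≈165, pad lines at columns 322/362 and 396/430.

```bash
cat >> h.py <<'E'
th=np.radians(20)
def board(O,yaw):
    a=np.radians(yaw); f=np.array([np.cos(a),np.sin(a),0]); l=np.array([-np.sin(a),np.cos(a),0])
    X=f*np.cos(th)+np.array([0,0,np.sin(th)]); return np.array(O),np.c_[X,l,np.cross(X,l)]
O,B=board([.507,.084,.05],-3.23)
def onboard(c,u,v,h=0,w=True):
    o,d=wray(c,u,v) if w else ray(c,u,v); n=B[:,2]
    return B.T@(onplane(o,d,O+n*h,n)-O)
E
python3 - <<'E'
from h import *
import pickle
c=pickle.load(open('w3.pkl','rb'))
i=c['img'];g=cv2.cvtColor(i,cv2.COLOR_RGB2BGR)
cv2.imwrite('pics/w3z.png',cv2.resize(g[110:290,120:460],None,fx=2.35,fy=2.35,interpolation=2))
h=hsv(c)
for r in (185,215,240,262):
    for nm,lo,hi in (('red',310,372),('blue',385,445),('mint',145,210),('black',225,285)):
        row=i[r].astype(int); 
        if nm=='red': q=row[:,0]-row[:,1]>25
        elif nm=='blue': q=row[:,2]-row[:,0]>20
        elif nm=='mint': q=row[:,1]-row[:,0]>12
        else: q=row.sum(1)<110
        x=[k for k in range(lo,hi) if q[k]]
        if x: print(r,nm,x[0],x[-1],[np.round(onboard(c,a,r,.016 if nm=='black' else 0)[:2]*1000,1).tolist() for a in (x[0],x[-1])])
for u,v in [(145,277),(260,279),(440,271),(170,165),(300,164.5),(400,164.5)]: print(u,v,np.round(onboard(c,u,v)*1000,1))
for v in (163,250): print('black',np.round(onboard(c,257,v,.016)*1000,1))
E
```

```text
185 red 321 362 [[23.7, 21.1], [23.6, 68.9]]
185 blue 395 428 [[23.5, 111.0], [23.2, 158.1]]
185 mint 157 199 [[23.1, -159.7], [23.4, -111.4]]
185 black 238 275 [[25.2, -67.9], [25.2, -30.3]]
215 red 321 363 [[56.2, 20.6], [57.1, 69.3]]
215 blue 396 429 [[58.1, 111.2], [59.4, 158.2]]
215 mint 157 198 [[56.4, -159.1], [55.9, -112.2]]
215 black 238 275 [[55.6, -67.9], [55.7, -30.4]]
240 red 321 323 [[83.3, 20.5], [83.4, 22.8]]
240 blue 396 429 [[86.9, 111.2], [89.6, 158.2]]
240 mint 197 198 [[82.9, -113.4], [82.9, -112.3]]
240 black 274 275 [[81.1, -31.5], [81.1, -30.5]]
262 red 322 340 [[107.6, 21.9], [108.4, 42.4]]
262 blue 396 428 [[112.7, 111.9], [116.4, 157.7]]
262 mint 172 198 [[108.1, -142.0], [107.0, -112.6]]
145 277 [ 127.1 -175.     0. ]
260 279 [124.9 -45.5   0. ]
440 271 [129.6 177.3   0. ]
170 165 [   0.9 -145.1   -0. ]
300 164.5 [ 1.3 -1.7 -0. ]
400 164.5 [ -0.7 119.3  -0. ]
black [  2.5 -48.5  16. ]
black [ 91.2 -48.7  16. ]
```

View pics/w3z.png

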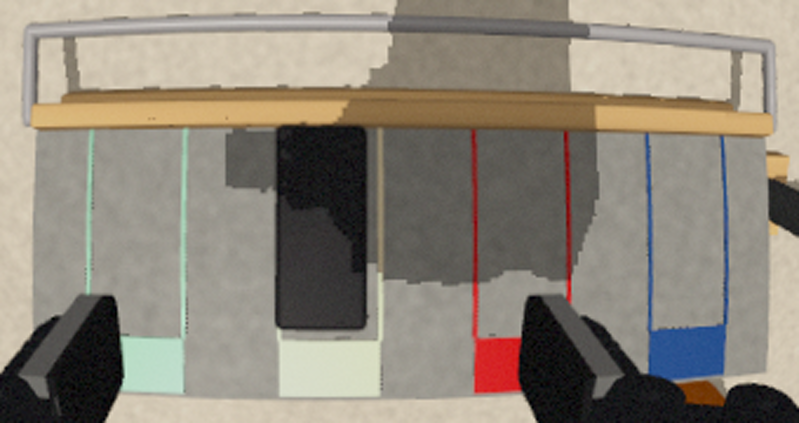

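Board frame confirmed to about 1 mm (red pad centre y=45.0, blue 134.7, black at y=-49). Tilt and descend.

```bash
python3 -m creep '[[60,0.001,0,-0.03,-0.28,-5,0],[60,0.002,-0.001,-0.06,-0.56,-10,0],[60,0.003,-0.0015,-0.085,-0.85,-15,0],[60,0.003,-0.0015,-0.1,-1.13,-20,0],[60,0.01,-0.002,-0.119,-1.13,-20,0],[60,0.017,-0.0025,-0.138,-1.13,-20,0],[60,0.0235,-0.0025,-0.156,-1.13,-20,0],[60,0.0235,-0.0025,-0.156,-1.13,-20,0]]' 30
python3 - <<'E'
from h import *
c=cap('wrist','w4');s=c['s'];print(s['eef_pos'],(B.T@(s['eef_pos']-O)*1000).round(1),(B.T@s['eef_rot']).round(3),s['ft_force'],s['grip_width'])
E
```

```text
t: 9.35
eef_pos: [0.5381, 0.0348, 0.0881]
eef_rot: [[0.34, -0.939, 0.06], [-0.019, 0.056, 0.998], [-0.94, -0.34, 0.001]]
ft_force: [0.0, -1.0, 0.4]
grip_width: 0.0654
[0.53807361 0.03482379 0.0881323 ] [ 44.8 -47.3  24.3] [[-0.002 -1.     0.003]
 [ 0.     0.003  1.   ]
 [-1.     0.002  0.   ]] [ 0.03718177 -0.99453292  0.43750063] 0.06542798175176026
```

View pics/w4.png

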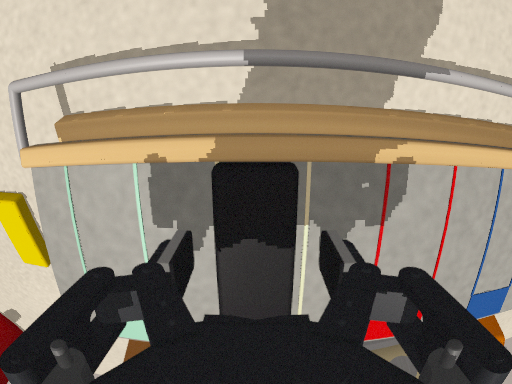

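```bash
python3 -m creep '[[120,0,-0.001,0,0,0,0],[255,0,-0.001,0,0,0,0],[255,0,-0.001,0,0,0,0],[255,0,-0.001,0,0,0,0],[255,0,-0.001,0,0,0,0],[255,0,-0.001,0,0,0,0],[255,0,-0.001,0,0,0,0],[255,0,-0.001,0,0,0,0]]' 45
python3 - <<'E'
from h import *
c=cap('wrist','w5');s=c['s'];print(s['eef_pos'],(B.T@(s['eef_pos']-O)*1000).round(1),s['ft_force'],s['grip_width'])
E
```

```text
t: 10.4
eef_pos: [0.539, 0.0337, 0.0904]
eef_rot: [[0.344, -0.937, 0.059], [-0.019, 0.056, 0.998], [-0.939, -0.344, 0.001]]
ft_force: [-3.5, 0.2, 5.6]
grip_width: 0.0389
[0.53902026 0.03369989 0.09043868] [ 46.5 -48.4  26.1] [-3.48063809  0.16840226  5.5655455 ] 0.03885154360834581
```

View pics/w5.png

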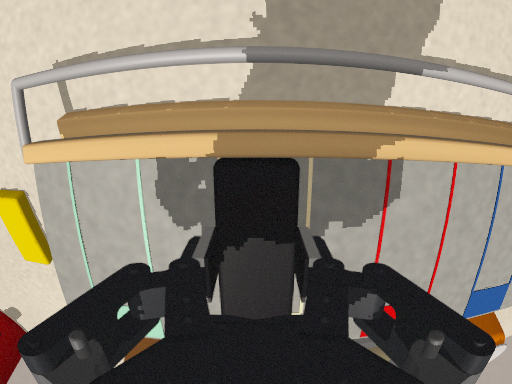

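```bash
python3 -m creep '[[255,-0.005,0,0.013,0,0,0],[255,-0.012,0.001,0.035,0,0,0],[255,-0.02,0.001,0.06,0,0,0],[255,-0.03,0.0015,0.085,0,0,0],[255,-0.03,0.0015,0.1,0.28,5,0],[255,-0.03,0.0015,0.1,0.56,10,0],[255,-0.03,0.0015,0.1,0.85,15,0],[255,-0.03,0.0015,0.1,1.13,20,0]]' 
python3 -m creep '[[255,-0.02,0.04,0,0,0,2],[255,-0.045,0.085,0,0,0,4],[255,-0.07,0.13,0,0,0,6],[255,-0.095,0.18,0,0,0,8],[255,-0.12,0.225,0,0,0,10],[255,-0.14,0.265,0,0,0,10.2],[255,-0.148,0.278,0,0,0,10.2],[255,-0.148,0.278,0,0,0,10.2]]'
python3 - <<'E'
from h import *
c=cap('wrist','w6');s=c['s'];print(s['eef_pos'],s['eef_rot'].round(3),s['ft_force'],s['grip_width'])
E
```

```text
t: 11.45
eef_pos: [0.5084, 0.0352, 0.1906]
eef_rot: [[-0.002, -0.998, 0.059], [0.0, 0.059, 0.998], [-1.0, 0.002, -0.0]]
ft_force: [0.4, 0.4, -1.8]
grip_width: 0.0391
t: 12.45
eef_pos: [0.3602, 0.3133, 0.1897]
eef_rot: [[0.001, -0.993, -0.12], [-0.0, -0.12, 0.993], [-1.0, -0.0, -0.0]]
ft_force: [-0.5, -0.4, -1.1]
grip_width: 0.0387
[0.36024272 0.31333195 0.18973908] [[ 0.001 -0.993 -0.12 ]
 [-0.    -0.12   0.993]
 [-1.    -0.    -0.   ]] [-0.45761777 -0.43753976 -1.07690031] 0.038684569626902185
```

View pics/w6.png

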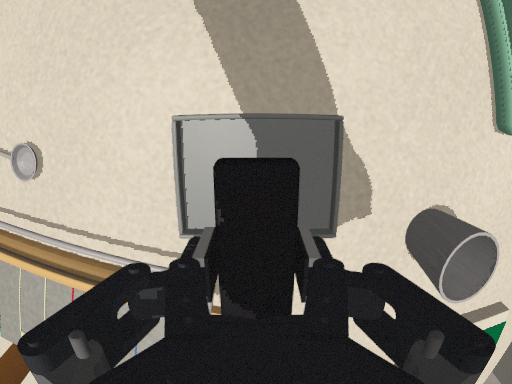

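Black is held at 38.7 mm, centred over the tray (px 175-342). Now lowering. The TCP should end near z≈0.033.

```bash
python3 -m creep '[[255,0,0,-0.03,0,0,0],[255,0,0,-0.06,0,0,0],[255,0,0,-0.09,0,0,0],[255,0,0,-0.12,0,0,0],[255,0,0,-0.14,0,0,0],[255,0,0,-0.15,0,0,0],[255,0,0,-0.153,0,0,0],[255,0,0,-0.1545,0,0,0]]' && python3 -c "
from station import arm
s=arm.sense();print(s['eef_pos'],s['ft_force'])"
```

```text
t: 13.5
eef_pos: [0.3614, 0.3132, 0.0353]
eef_rot: [[0.001, -0.993, -0.118], [0.0, -0.118, 0.993], [-1.0, -0.001, 0.0]]
ft_force: [-0.7, -0.0, -1.1]
grip_width: 0.0387
[0.36143136 0.31316734 0.03529484] [-0.74360788 -0.04641795 -1.06395172]
```

```bash
python3 -m creep '[[255,0,0,-0.001,0,0,0],[255,0,0,-0.002,0,0,0],[255,0,0,-0.003,0,0,0],[255,0,0,-0.003,0,0,0],[120,0,0,-0.003,0,0,0],[70,0,0,-0.003,0,0,0],[70,0,0,-0.003,0,0,0],[70,0,0,-0.003,0,0,0]]' 
python3 -m creep '[[70,0,0,0.02,0,0,0],[70,0,0,0.06,0,0,0],[70,0,0,0.11,0,0,0],[70,0,0,0.16,0,0,0],[70,0,0,0.19,0,0,0],[0,0.01,-0.03,0.2,0,0,0],[0,0.02,-0.08,0.2,0,0,0],[0,0.03,-0.13,0.2,0,0,-3]]'
python3 - <<'E'
from h import *
import pickle
c=cap('wrist','w7');s=c['s'];print(s['eef_pos'],s['eef_rot'].round(3),s['ft_force'],s['grip_width'])
c=cap('top','t7');pickle.dump(c,open('t7.pkl','wb'))
c=cap('scene','s7');pickle.dump(c,open('s7.pkl','wb'))
E
```

```text
t: 14.5
eef_pos: [0.3608, 0.3132, 0.0318]
eef_rot: [[0.0, -0.993, -0.118], [0.0, -0.118, 0.993], [-1.0, -0.0, 0.0]]
ft_force: [-0.9, 0.1, -0.2]
grip_width: 0.0622
t: 15.5
eef_pos: [0.3909, 0.1821, 0.2321]
eef_rot: [[0.001, -0.998, -0.066], [0.0, -0.066, 0.998], [-1.0, -0.001, 0.0]]
ft_force: [0.8, 0.0, 0.2]
grip_width: 0.0857
[0.39088171 0.18208037 0.23205582] [[ 0.001 -0.998 -0.066]
 [ 0.    -0.066  0.998]
 [-1.    -0.001  0.   ]] [0.8086804  0.04736866 0.21280353] 0.08571157181992904
```

View pics/t7.png

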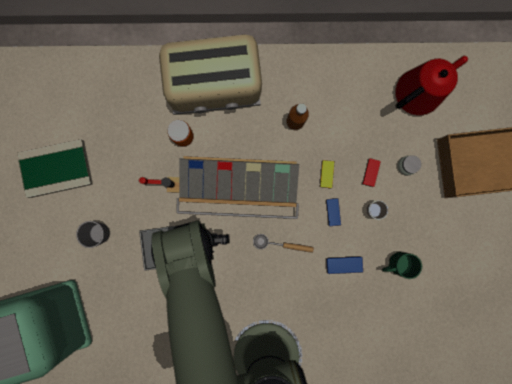

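View pics/w7.png

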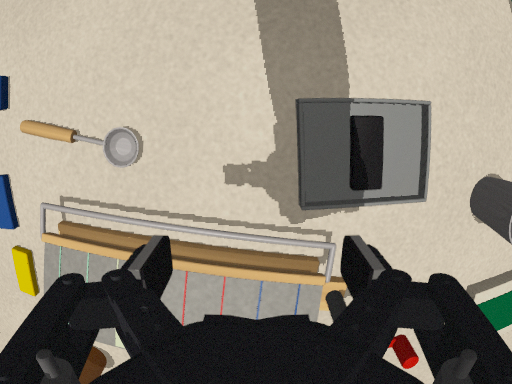

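Black lies flat in the tray (px 366,152). Now go above the small blue.

```bash
python3 -m creep '[[0,0.01,-0.05,0,0,0,0],[0,0.02,-0.1,0,0,0,0],[0,0.03,-0.15,0,0,0,0],[0,0.04,-0.2,0,0,0,0],[0,0.05,-0.25,0,0,0,0],[0,0.055,-0.3,0,0,0,0],[0,0.06,-0.35,0,0,0,0],[0,0.06,-0.38,0,0,0,0]]'
python3 - <<'E'
from h import *
c=cap('wrist','w8');s=c['s'];print(s['eef_pos'],s['eef_rot'].round(3)[:,2])
for k in ['red','yellow','blue']:
    for b in blobs(cmask(c,k,110),300): print(k,b.sum(),*rect(c,b,.016,True))
E
```

```text
t: 16.65
eef_pos: [0.4516, -0.1981, 0.2317]
eef_rot: [[0.001, -0.998, -0.066], [0.0, -0.066, 0.998], [-1.0, -0.001, -0.0]]
ft_force: [-0.2, 0.1, -0.2]
grip_width: 0.0852
[ 0.45160535 -0.19812625  0.23165485] [-0.066  0.998 -0.   ]
red 474 [  0.564  -0.363  71.047  27.909 -45.879] [132.51612903 245.79569892]
red 610 [  0.864  -0.488 161.069  51.726 -29.684] [ 93.68224299 366.37383178]
yellow 1848 [ 0.587 -0.211 94.55  39.86  -6.156] [240.84210526 268.9005848 ]
blue 4278 [  0.292  -0.262 116.477  53.778 -88.202] [212.24390244  31.20557491]
blue 2434 [ 0.464 -0.229 88.766 38.93   4.773] [230.17560976 176.80487805]
```

View pics/w8.png

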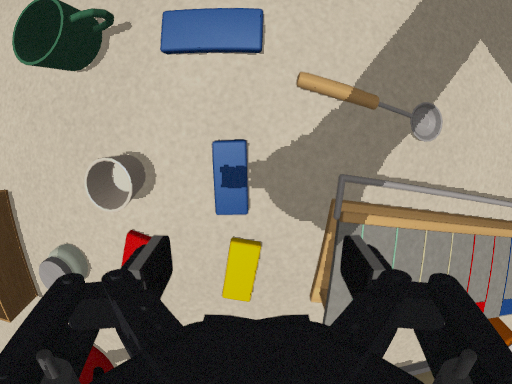

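```bash
python3 -m creep '[[60,0.006,-0.015,-0.03,0,0,1],[60,0.0125,-0.031,-0.07,0,0,1],[60,0.0125,-0.031,-0.11,0,0,1],[60,0.0125,-0.031,-0.15,0,0,1],[60,0.0125,-0.031,-0.18,0,0,1],[60,0.0125,-0.031,-0.195,0,0,1],[60,0.0125,-0.031,-0.205,0,0,1],[60,0.0125,-0.031,-0.205,0,0,1]]'
python3 -m creep '[[150,0,0,0,0,0,0],[255,0,0,0,0,0,0],[255,0,0,0,0,0,0],[255,0,0,0,0,0,0],[255,0,0,0,0,0,0],[255,0,0,0,0,0,0],[255,0,0,0,0,0,0],[255,0,0,0,0,0,0]]' 45
python3 - <<'E'
from h import *
c=cap('wrist','w9');s=c['s'];print(s['eef_pos'],s['ft_force'])
E
```

```text
t: 17.7
eef_pos: [0.4635, -0.2276, 0.0268]
eef_rot: [[-0.0, -0.996, -0.084], [0.0, -0.084, 0.996], [-1.0, -0.0, 0.0]]
ft_force: [0.7, -0.7, 0.1]
grip_width: 0.0655
t: 18.7
eef_pos: [0.464, -0.2282, 0.028]
eef_rot: [[0.002, -0.996, -0.084], [-0.001, -0.084, 0.996], [-1.0, -0.002, -0.001]]
ft_force: [-1.4, 1.3, 5.6]
grip_width: 0.0386
[ 0.46401941 -0.22824566  0.02803599] [-1.39411463  1.26501271  5.61243176]
```

View pics/w9.png

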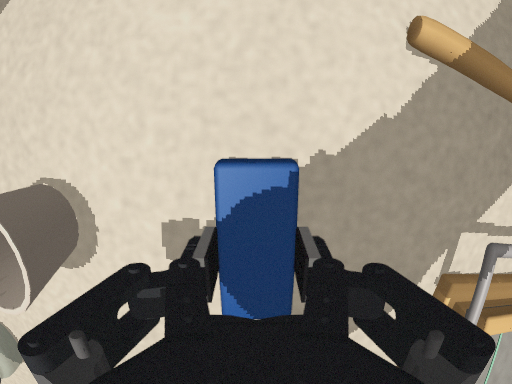

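```bash
python3 -m creep '[[255,0,0,0.02,0,0,0],[255,0,0,0.05,0,0,0],[255,0,0,0.09,0,0,0],[255,0,0,0.14,0,0,0],[255,0.005,0.02,0.18,0,0,-2],[255,0.01,0.06,0.2,0,0,-4],[255,0.015,0.11,0.2,0,0,-6],[255,0.02,0.16,0.2,0,0,-8]]'
python3 -m creep '[[255,0.005,0.05,0,0,0,0],[255,0.01,0.1,0,0,0,0],[255,0.015,0.15,0,0,0,0],[255,0.02,0.2,0,0,0,0],[255,0.025,0.25,0,-0.28,-5,0],[255,0.03,0.275,-0.02,-0.56,-10,0],[255,0.033,0.285,-0.04,-0.85,-15,0],[255,0.033,0.285,-0.05,-1.13,-20,0]]'
python3 - <<'E'
from h import *
c=cap('wrist','w10');s=c['s'];print(s['eef_pos'],(B.T@(s['eef_pos']-O)*1000).round(1),(B.T@s['eef_rot']).round(3),s['ft_force'],s['grip_width'])
# sample in tool: near end at top face plane. grasp TCP ~20mm from centre -> top face at tool x = 12mm
H=c['hand_eye']
for u,v in [(215,160),(298,160),(257,158)]:
    o,d=wray(c,u,v);R=s['eef_rot'];o=R.T@(o-s['eef_pos']);d=R.T@d
    print((o+d*(.012-o[0])/d[0])*1000)
E
```

```text
t: 19.75
eef_pos: [0.4833, -0.0667, 0.2275]
eef_rot: [[0.001, -0.998, 0.058], [-0.0, 0.058, 0.998], [-1.0, -0.002, -0.0]]
ft_force: [0.6, -0.1, -1.7]
grip_width: 0.0382
t: 20.75
eef_pos: [0.5154, 0.2179, 0.176]
eef_rot: [[0.344, -0.938, 0.054], [-0.019, 0.051, 0.999], [-0.939, -0.344, -0.0]]
ft_force: [0.3, -0.6, -1.5]
grip_width: 0.0385
[0.51538283 0.21792025 0.17604782] [ 43.9 134.2 118.2] [[ 0.002 -1.    -0.002]
 [ 0.    -0.002  1.   ]
 [-1.    -0.002  0.   ]] [ 0.26931752 -0.60675066 -1.46187597] 0.03848192534029999
[ 12.          45.10623728 -20.11488587]
[12.         45.06656291 17.68052433]
[12.         45.91150728 -0.99404038]
```

View pics/w10.png

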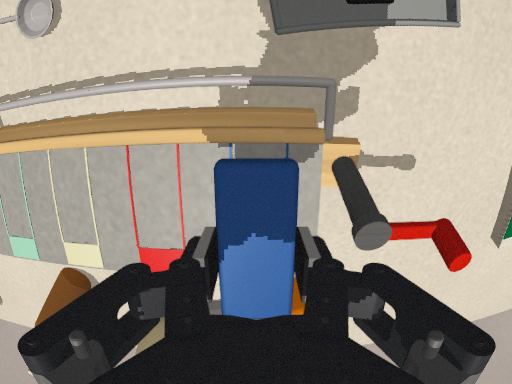

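Blue is held centred (near end 45 mm from the TCP) and aligned over its lines (px 231/287). Descend along the normal, staying 4 mm up-slope of the lip.

```bash
python3 -m creep '[[255,0.008,0,-0.015,0,0,0],[255,0.014,-0.0005,-0.03,0,0,0],[255,0.02,-0.001,-0.045,0,0,0],[255,0.026,-0.001,-0.06,0,0,0],[255,0.03,-0.001,-0.07,0,0,0],[255,0.0325,-0.001,-0.075,0,0,0],[255,0.0337,-0.001,-0.078,0,0,0],[255,0.0337,-0.001,-0.078,0,0,0]]'
python3 - <<'E'
from h import *
c=cap('wrist','w11');s=c['s'];print((B.T@(s['eef_pos']-O)*1000).round(1),B.T@s['ft_force'],s['grip_width'])
E
```

```text
t: 21.8
eef_pos: [0.55, 0.2163, 0.0989]
eef_rot: [[0.342, -0.938, 0.056], [-0.019, 0.052, 0.998], [-0.939, -0.343, -0.0]]
ft_force: [-0.1, 0.4, -1.6]
grip_width: 0.0389
[ 50.1 134.5  33.8] [-0.66786322  0.42269764 -1.48708251] 0.038860224701669076
```

View pics/w11.png

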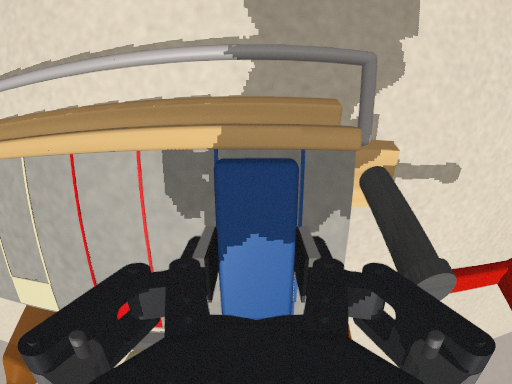

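```bash
python3 - <<'E'
from h import *
c=cap('wrist','w11b');i=c['img'].astype(int);r=156
q=i[r,:,2]-i[r,:,0]; print([ (k,q[k]) for k in range(205,312) if q[k]>25][::1])
for u in (216,303): print(onboard(c,u,154)*1000)
for u in (215,298): print(onboard(c,u,165,.0215)*1000)
E
python3 -m creep '[[255,0.0004,0.0006,-0.001,0,0,0],[255,0.0007,0.001,-0.002,0,0,0],[255,0.001,0.001,-0.003,0,0,0],[255,0.0013,0.001,-0.0035,0,0,0],[255,0.0013,0.001,-0.0035,0,0,0],[255,0.0013,0.001,-0.0035,0,0,0],[255,0.0013,0.001,-0.0035,0,0,0],[255,0.0013,0.001,-0.0035,0,0,0]]'
python3 - <<'E'
from h import *
s=arm.sense();print((B.T@(s['eef_pos']-O)*1000).round(1),B.T@s['ft_force'],s['grip_width'])
E
```

```text
[(214, np.int64(69)), (215, np.int64(69)), (216, np.int64(73)), (217, np.int64(59)), (301, np.int64(63)), (302, np.int64(70)), (303, np.int64(69)), (304, np.int64(55))]
[ 5.51050378e+00  1.11926531e+02 -4.70366727e-14]
[5.49637534e+00 1.57943338e+02 3.93511470e-15]
[  7.4686299  114.26088488  21.5       ]
[  7.4908457  152.32274971  21.5       ]
t: 22.9
eef_pos: [0.5512, 0.2172, 0.0953]
eef_rot: [[0.342, -0.938, 0.056], [-0.019, 0.052, 0.998], [-0.939, -0.343, -0.0]]
ft_force: [-0.0, 0.1, -0.9]
grip_width: 0.0385
[ 49.9 135.5  30. ] [-0.35788398  0.12037891 -0.83579565] 0.03854881067535904
```

```bash
python3 -m creep '[[255,0.0003,0.0007,-0.0007,0,0,0],[255,0.0004,0.0007,-0.001,0,0,0],[255,0.0004,0.0007,-0.001,0,0,0],[255,-0.0005,0.0007,-0.0013,0,0,0],[255,-0.0015,0.0007,-0.0017,0,0,0],[255,-0.0025,0.0008,-0.002,0,0,0],[255,-0.003,0.0008,-0.0022,0,0,0],[255,-0.003,0.0008,-0.0022,0,0,0]]'
python3 - <<'E'
from h import *
s=arm.sense();print((B.T@(s['eef_pos']-O)*1000).round(1),B.T@s['ft_force'],s['grip_width'])
E
```

```text
t: 23.9
eef_pos: [0.5482, 0.218, 0.0931]
eef_rot: [[0.342, -0.938, 0.056], [-0.019, 0.052, 0.998], [-0.94, -0.343, -0.0]]
ft_force: [-0.2, 0.5, -1.3]
grip_width: 0.0384
[ 46.3 136.1  29. ] [-0.6267478   0.48630204 -1.14785362] 0.03843597918890421
```

```bash
python3 -m creep '[[255,0,0,-0.0005,0,0,0],[255,-0.0005,0,-0.0008,0,0,0],[255,-0.001,0,-0.001,0,0,0],[255,-0.0015,0.0001,-0.0012,0,0,0],[255,-0.002,0.0001,-0.0014,0,0,0],[255,-0.002,0.0001,-0.0014,0,0,0],[255,-0.002,0.0001,-0.0014,0,0,0],[255,-0.002,0.0001,-0.0014,0,0,0]]'
python3 - <<'E'
from h import *
s=arm.sense();print((B.T@(s['eef_pos']-O)*1000).round(1),B.T@s['ft_force'],s['grip_width'])
E
python3 -m creep '[[255,0,0,-0.0003,0,0,0],[255,-0.0005,0,-0.0005,0,0,0],[255,-0.0008,0,-0.0006,0,0,0],[255,-0.001,0,-0.0007,0,0,0],[255,-0.001,0,-0.0007,0,0,0],[255,-0.001,0,-0.0007,0,0,0],[255,-0.001,0,-0.0007,0,0,0],[255,-0.001,0,-0.0007,0,0,0]]'
python3 - <<'E'
from h import *
c=cap('wrist','w12');s=c['s'];print((B.T@(s['eef_pos']-O)*1000).round(1),B.T@s['ft_force'],s['grip_width'])
E
```

```text
t: 24.9
eef_pos: [0.5477, 0.218, 0.0926]
eef_rot: [[0.345, -0.937, 0.057], [-0.02, 0.053, 0.998], [-0.939, -0.345, -0.0]]
ft_force: [4.6, -1.8, -0.2]
grip_width: 0.0386
[ 45.6 136.1  28.7] [ 4.32186857 -1.58876881 -1.78943594] 0.038597152085362726
t: 25.9
eef_pos: [0.5476, 0.218, 0.0925]
eef_rot: [[0.346, -0.936, 0.057], [-0.02, 0.054, 0.998], [-0.938, -0.347, -0.0]]
ft_force: [6.0, -2.4, 1.7]
grip_width: 0.0387
[ 45.5 136.   28.7] [ 6.36775255 -2.04693672 -0.52450571] 0.03867397623497207
```

View pics/w12.png

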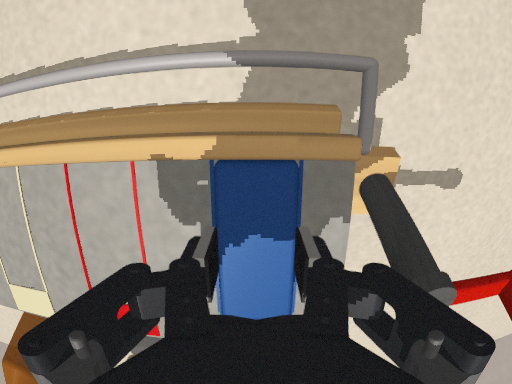

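Foot is against the lip (6 N) and blue sits evenly between its lines. Settle and release.

```bash
python3 -m creep '[[255,0.0003,0,-0.0009,0,0,0],[255,0.0004,0,-0.0012,0,0,0],[255,0.0004,0,-0.0012,0,0,0],[110,0.0004,0,-0.0012,0,0,0],[90,0.0004,0,-0.0012,0,0,0],[70,0.0004,0,-0.0012,0,0,0],[70,0.0004,0,-0.0012,0,0,0],[70,0.0004,0,-0.0012,0,0,0]]'
python3 -m creep '[[70,-0.003,0,0.01,0,0,0],[70,-0.01,0,0.028,0,0,0],[70,-0.02,0,0.055,0,0,0],[70,-0.03,0,0.082,0,0,0],[70,-0.037,0,0.1,0,0,0],[70,-0.037,0,0.12,0.56,10,0],[70,-0.037,-0.02,0.13,1.13,20,0],[70,-0.037,-0.03,0.13,1.13,20,0]]'
python3 - <<'E'
from h import *
import pickle
c=cap('wrist','w13');s=c['s'];print(s['eef_pos'],s['ft_force'],s['grip_width']);pickle.dump(c,open('w13.pkl','wb'))
g=cv2.imread('pics/w13.png');cv2.imwrite('pics/w13z.png',cv2.resize(g[100:300,150:480],None,fx=2.4,fy=2.4,interpolation=2))
E
```

```text
t: 26.95
eef_pos: [0.5454, 0.2181, 0.0896]
eef_rot: [[0.342, -0.938, 0.056], [-0.019, 0.052, 0.998], [-0.94, -0.342, -0.0]]
ft_force: [0.1, 0.2, 0.4]
grip_width: 0.0624
t: 27.95
eef_pos: [0.5117, 0.1872, 0.221]
eef_rot: [[0.003, -0.998, 0.058], [0.0, 0.058, 0.998], [-1.0, -0.003, 0.0]]
ft_force: [-0.0, -0.9, -1.2]
grip_width: 0.0622
[0.51168136 0.1872187  0.22103461] [-0.00308273 -0.88960649 -1.22617024] 0.06222830718458197
```

View pics/w13z.png

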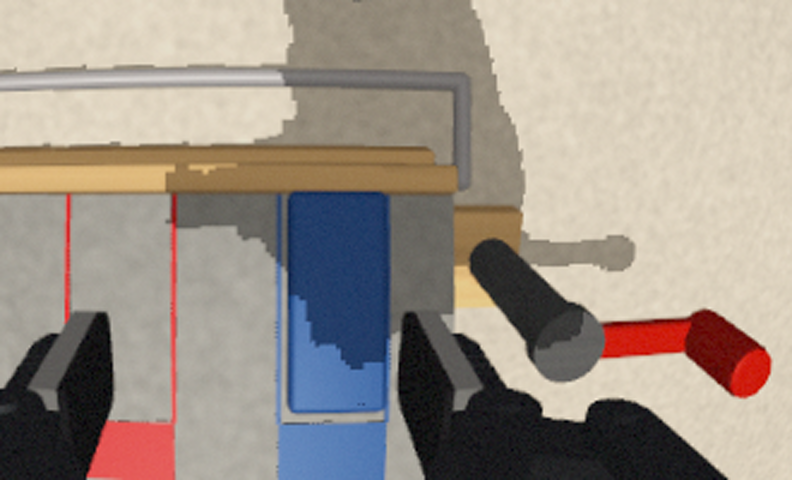

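Run:
```python
from h import *
import pickle
c=pickle.load(open('w13.pkl','rb'));Z=lambda u,v,h:np.round(onboard(c,150+(u+.5)/2.4-.5,100+(v+.5)/2.4-.5,h)*1000,1)
for v in (230,300,380): print('line L',Z(278,v,0),'sample L top',Z(289,v,.016),'R top',Z(389,v,.016))
print('R line near header',Z(386,421,0),Z(278,421,0)); print('ends',Z(338,191,.016),Z(338,412,.016),Z(338,192,0))
```

```text
line L [ 16.8 111.5  -0. ] sample L top [ 17.8 115.3  16. ] R top [ 18.  155.5  16. ]
line L [ 46.  111.3  -0. ] sample L top [ 45.5 115.2  16. ] R top [ 46.  155.2  16. ]
line L [ 79.8 111.3  -0. ] sample L top [ 77.4 115.1  16. ] R top [ 78.2 155.3  16. ]
R line near header [ 98.5 157.3  -0. ] [ 97.4 111.3   0. ]
ends [  2.3 135.   16. ] [ 90.8 134.8  16. ] [  0.8 136.9  -0. ]
```

Blue is centred within 0.7 mm (top face y=115.2 to 155.3, pad centre 134.6), square, with its foot at the lip. Now red.

```bash
python3 -m creep '[[0,0,-0.06,0.01,0,0,0],[0,0,-0.12,0.02,0,0,0],[0,0,-0.18,0.03,0,0,0],[0,0,-0.24,0.03,0,0,0],[0,0.01,-0.3,0.03,0,0,-3],[0,0.02,-0.36,0.03,0,0,-6],[0,0.03,-0.42,0.03,0,0,-9],[0,0.04,-0.47,0.03,0,0,-12.8]]'
python3 -m creep '[[0,0.005,-0.02,0,0,0,0],[0,0.01,-0.04,0,0,0,0],[0,0.01,-0.06,0,0,0,0],[0,0.01,-0.06,0,0,0,0],[0,0.01,-0.06,0,0,0,0],[0,0.01,-0.06,0,0,0,0],[0,0.01,-0.06,0,0,0,0],[0,0.01,-0.06,0,0,0,0]]'
python3 - <<'E'
from h import *
c=cap('wrist','w14');s=c['s'];print(s['eef_pos'],s['eef_rot'].round(3)[:,2])
for k in ['red','yellow']:
    for b in blobs(cmask(c,k,110),300): print(k,b.sum(),*rect(c,b,.016,True))
E
```

```text
t: 29.0
eef_pos: [0.5482, -0.283, 0.2491]
eef_rot: [[0.002, -0.961, 0.278], [-0.002, 0.278, 0.961], [-1.0, -0.003, -0.001]]
ft_force: [0.2, -0.3, -0.8]
grip_width: 0.0856
t: 30.0
eef_pos: [0.5587, -0.3416, 0.2499]
eef_rot: [[0.0, -0.961, 0.275], [-0.0, 0.275, 0.961], [-1.0, -0.0, -0.0]]
ft_force: [0.2, 0.1, 0.4]
grip_width: 0.0853
[ 0.55872574 -0.34161222  0.24989328] [ 0.275  0.961 -0.   ]
red 2193 [  0.593  -0.358  89.828  39.612 -15.983] [251.90625    194.13541667]
yellow 2139 [ 0.589 -0.213 90.315 42.478 -5.958] [360.98421053 161.24736842]
```

View pics/w14.png

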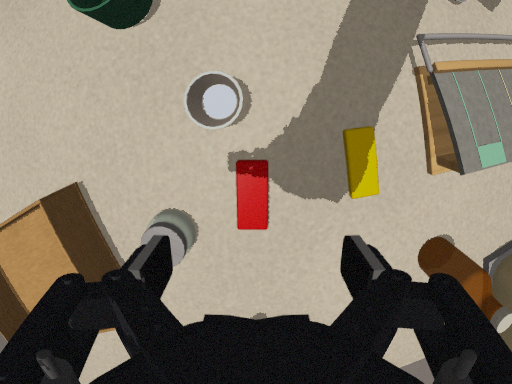

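```bash
python3 -m creep '[[60,0.017,-0.008,-0.03,0,0,0],[60,0.034,-0.0155,-0.07,0,0,0],[60,0.034,-0.0155,-0.11,0,0,0],[60,0.034,-0.0155,-0.15,0,0,0],[60,0.034,-0.0155,-0.185,0,0,0],[60,0.034,-0.0155,-0.21,0,0,0],[60,0.034,-0.0155,-0.222,0,0,0],[60,0.034,-0.0155,-0.222,0,0,0]]'
python3 -m creep '[[150,0,0,0,0,0,0],[255,0,0,0,0,0,0],[255,0,0,0,0,0,0],[255,0,0,0,0,0,0],[255,0,0,0,0,0,0],[255,0,0,0,0,0,0],[255,0,0,0,0,0,0],[255,0,0,0,0,0,0]]' 45
python3 - <<'E'
from h import *
c=cap('wrist','w15');s=c['s'];print(s['eef_pos'],s['ft_force'])
E
```

```text
t: 31.05
eef_pos: [0.5923, -0.3572, 0.0272]
eef_rot: [[-0.001, -0.961, 0.276], [0.001, 0.276, 0.961], [-1.0, 0.001, 0.0]]
ft_force: [1.0, 0.0, 0.3]
grip_width: 0.065
t: 32.05
eef_pos: [0.5937, -0.3582, 0.0296]
eef_rot: [[0.002, -0.961, 0.276], [-0.002, 0.276, 0.961], [-1.0, -0.003, -0.001]]
ft_force: [-0.6, -0.3, 6.0]
grip_width: 0.0385
[ 0.59366284 -0.35820244  0.02964625] [-0.64772678 -0.28856941  5.95340723]
```

View pics/w15.png

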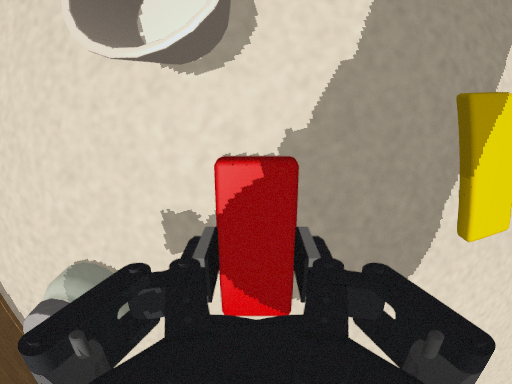

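```bash
python3 -m creep '[[255,0,0,0.02,0,0,0],[255,0,0,0.05,0,0,0],[255,0,0,0.09,0,0,0],[255,0,0,0.14,0,0,0],[255,-0.02,0.01,0.18,0,0,3],[255,-0.04,0.05,0.2,0,0,6],[255,-0.06,0.09,0.2,0,0,9],[255,-0.08,0.14,0.2,0,0,12.8]]'
python3 -m creep '[[255,0,0.05,0,0,0,0],[255,0,0.1,0,0,0,0],[255,0,0.15,0,0,0,0],[255,0,0.2,0,0,0,0],[255,0,0.25,0,-0.28,-5,0],[255,-0.002,0.3,-0.02,-0.56,-10,0],[255,-0.003,0.335,-0.04,-0.85,-15,0],[255,-0.003,0.346,-0.052,-1.13,-20,0]]'
python3 - <<'E'
from h import *
c=cap('wrist','w16');s=c['s'];print(s['eef_pos'],(B.T@(s['eef_pos']-O)*1000).round(1),(B.T@s['eef_rot']).round(3),s['ft_force'],s['grip_width'])
for u,v in [(215,165),(298,165),(257,157)]:
    o,d=wray(c,u,v);R=s['eef_rot'];o=R.T@(o-s['eef_pos']);d=R.T@d
    print((o+d*(.012-o[0])/d[0])*1000)
E
```

```text
t: 33.1
eef_pos: [0.512, -0.2167, 0.2292]
eef_rot: [[0.002, -0.998, 0.055], [-0.001, 0.055, 0.998], [-1.0, -0.002, -0.001]]
ft_force: [-0.2, 0.7, -1.3]
grip_width: 0.0382
t: 34.1
eef_pos: [0.5086, 0.1306, 0.176]
eef_rot: [[0.344, -0.937, 0.053], [-0.018, 0.05, 0.999], [-0.939, -0.345, 0.0]]
ft_force: [0.5, -0.8, -2.2]
grip_width: 0.0385
[0.50858423 0.13056423 0.17601852] [ 42.1  46.6 118.8] [[ 0.003 -1.    -0.003]
 [ 0.002 -0.003  1.   ]
 [-1.    -0.003  0.002]] [ 0.46260918 -0.8038772  -2.22501833] 0.03845312062830427
[ 12.          42.78872261 -20.18329939]
[12.         42.74834899 17.7450723 ]
[12.         46.37077166 -0.9937003 ]
```

View pics/w16.png

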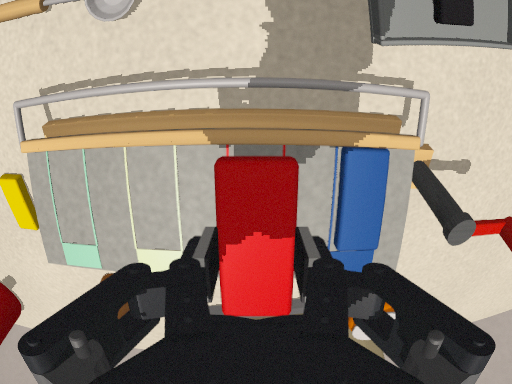

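```bash
python3 -m creep '[[255,0.01,-0.0005,-0.015,0,0,0],[255,0.016,-0.001,-0.03,0,0,0],[255,0.022,-0.0015,-0.045,0,0,0],[255,0.028,-0.002,-0.06,0,0,0],[255,0.033,-0.0025,-0.07,0,0,0],[255,0.0355,-0.0025,-0.0755,0,0,0],[255,0.0365,-0.0025,-0.077,0,0,0],[255,0.0365,-0.0025,-0.077,0,0,0]]'
python3 - <<'E'
from h import *
c=cap('wrist','w17');s=c['s'];print((B.T@(s['eef_pos']-O)*1000).round(1),B.T@s['ft_force'],s['grip_width'],(B.T@s['eef_rot']).round(3)[:,2])
i=c['img'].astype(int);r=153;q=i[r,:,0]-i[r,:,1]; print([(k) for k in range(195,320) if q[k]>25])
E
```

```text
t: 35.15
eef_pos: [0.5462, 0.1261, 0.0991]
eef_rot: [[0.342, -0.938, 0.056], [-0.019, 0.052, 0.998], [-0.939, -0.343, -0.0]]
ft_force: [-0.2, -0.3, -0.8]
grip_width: 0.0385
[51.3 44.2 33.5] [-0.39925891 -0.30765158 -0.65690781] 0.03849447561534096 [-0.  1.  0.]
[214, 215, 216, 217, 218, 302, 303, 304, 305]
```

View pics/w17.png

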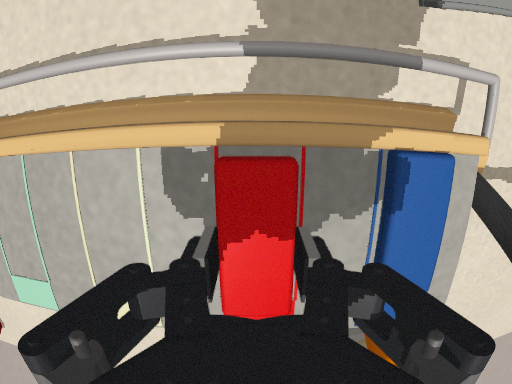

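```bash
python3 -m creep '[[255,0.0004,0.0008,-0.001,0,0,0],[255,0.0008,0.0017,-0.002,0,0,0],[255,0.0012,0.0017,-0.003,0,0,0],[255,0.0016,0.0017,-0.004,0,0,0],[255,0.0006,0.0017,-0.0044,0,0,0],[255,-0.0004,0.0018,-0.0048,0,0,0],[255,-0.0014,0.0018,-0.0051,0,0,0],[255,-0.0024,0.0018,-0.0054,0,0,0]]'
python3 - <<'E'
from h import *
s=arm.sense();print((B.T@(s['eef_pos']-O)*1000).round(1),B.T@s['ft_force'],s['grip_width'])
E
```

```text
t: 36.2
eef_pos: [0.5442, 0.1279, 0.0937]
eef_rot: [[0.343, -0.938, 0.056], [-0.019, 0.053, 0.998], [-0.939, -0.344, -0.0]]
ft_force: [0.9, -0.2, 2.4]
grip_width: 0.0383
[47.5 45.9 29.2] [ 1.6282779  -0.10282468  1.9487482 ] 0.0382704159992434
```

```bash
python3 -m creep '[[255,-0.0006,0,-0.0002,0,0,0],[255,-0.0012,0,-0.0004,0,0,0],[255,-0.0018,0.0001,-0.0006,0,0,0],[255,-0.0024,0.0001,-0.0008,0,0,0],[255,-0.0028,0.0001,-0.001,0,0,0],[255,-0.0028,0.0001,-0.001,0,0,0],[255,-0.0028,0.0001,-0.001,0,0,0],[255,-0.0028,0.0001,-0.001,0,0,0]]'
python3 - <<'E'
from h import *
c=cap('wrist','w18');s=c['s'];print((B.T@(s['eef_pos']-O)*1000).round(1),B.T@s['ft_force'],s['grip_width'])
E
```

```text
t: 37.2
eef_pos: [0.5428, 0.1278, 0.0933]
eef_rot: [[0.345, -0.937, 0.057], [-0.02, 0.053, 0.998], [-0.938, -0.346, -0.0]]
ft_force: [6.0, -0.9, 1.8]
grip_width: 0.0386
[46.1 45.8 29.3] [ 6.30150439 -0.57890824 -0.39670784] 0.03862220075736701
```

View pics/w18.png

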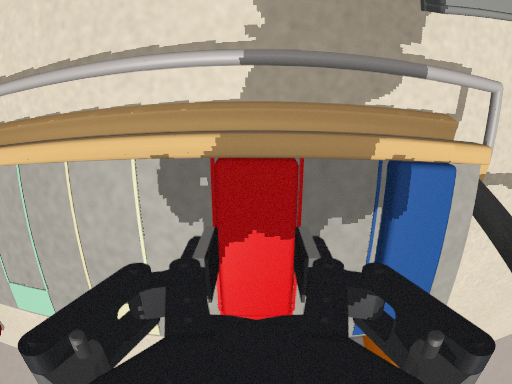

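Foot against the lip (6 N), evenly between the lines. Release as before and check.

```bash
python3 -m creep '[[255,0.0003,0,-0.0009,0,0,0],[255,0.0004,0,-0.0012,0,0,0],[255,0.0004,0,-0.0012,0,0,0],[110,0.0004,0,-0.0012,0,0,0],[90,0.0004,0,-0.0012,0,0,0],[70,0.0004,0,-0.0012,0,0,0],[70,0.0004,0,-0.0012,0,0,0],[70,0.0004,0,-0.0012,0,0,0]]'
python3 -m creep '[[70,-0.003,0,0.01,0,0,0],[70,-0.01,0,0.028,0,0,0],[70,-0.02,0,0.055,0,0,0],[70,-0.03,0,0.082,0,0,0],[70,-0.037,0,0.1,0,0,0],[70,-0.037,0,0.12,0.56,10,0],[70,-0.037,0.02,0.13,1.13,20,0],[70,-0.037,0.03,0.13,1.13,20,0]]'
python3 - <<'E'
from h import *
import pickle
c=cap('wrist','w19');s=c['s'];print(s['eef_pos'],s['ft_force'],s['grip_width']);pickle.dump(c,open('w19.pkl','wb'))
g=cv2.imread('pics/w19.png');cv2.imwrite('pics/w19z.png',cv2.resize(g[100:300,150:480],None,fx=2.4,fy=2.4,interpolation=2))
cap('scene','s19');cap('top','t19')
E
```

```text
t: 38.25
eef_pos: [0.5411, 0.128, 0.0909]
eef_rot: [[0.341, -0.938, 0.056], [-0.019, 0.052, 0.998], [-0.94, -0.342, -0.0]]
ft_force: [0.5, 0.8, -0.0]
grip_width: 0.0617
t: 39.25
eef_pos: [0.5074, 0.1584, 0.2224]
eef_rot: [[0.002, -0.998, 0.057], [0.0, 0.057, 0.998], [-1.0, -0.002, 0.0]]
ft_force: [0.3, 0.0, -0.8]
grip_width: 0.062
[0.50744253 0.15843655 0.22235123] [ 0.28289282  0.03736317 -0.7909904 ] 0.06195763302703442
```

View pics/w19z.png

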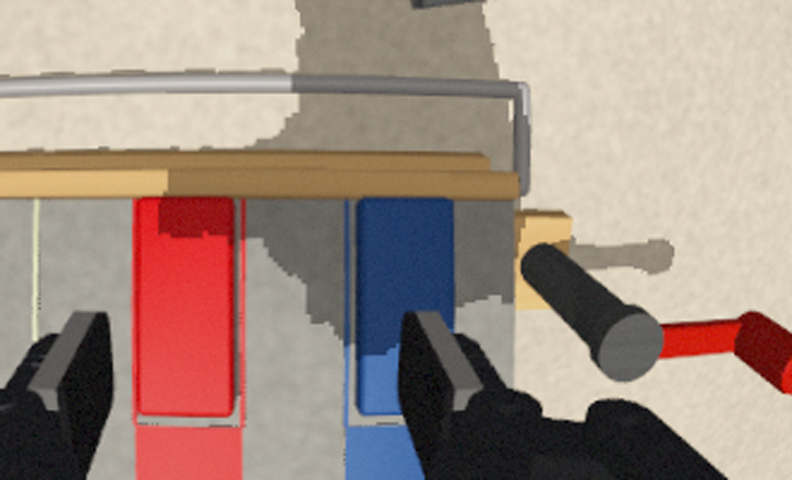

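View pics/t19.png

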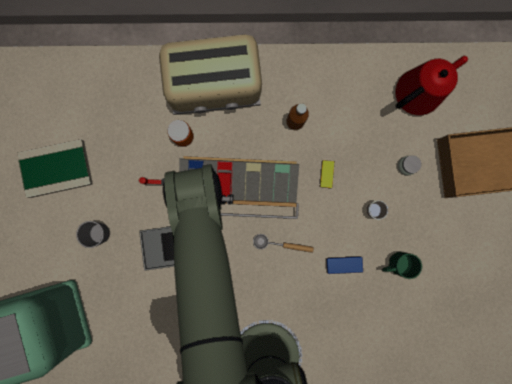

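Run:
```python
from h import *
import pickle
c=pickle.load(open('w19.pkl','rb'));Z=lambda u,v,h:np.round(onboard(c,150+(u+.5)/2.4-.5,100+(v+.5)/2.4-.5,h)*1000,1)
for v in (240,310,390): print('line R',Z(243,v,0),'sample L top',Z(135,v,.016),'R top',Z(236,v,.016))
print('ends',Z(185,197,.016),Z(185,416,.016),'blue',Z(405,197,.016),Z(380,416,.016),Z(356,300,.016),Z(455,260,.016))
print('header',Z(135,428,0),Z(242,428,0))
```

```text
line R [18.8 67.8  0. ] sample L top [19.6 24.6 16. ] R top [19.6 65.3 16. ]
line R [48.2 67.8 -0. ] sample L top [47.7 24.7 16. ] R top [47.4 65.3 16. ]
line R [82.3 67.7 -0. ] sample L top [80.3 24.4 16. ] R top [79.7 65.2 16. ]
ends [ 2.3 44.8 16. ] [90.6 44.6 16. ] blue [  2.3 133.8  16. ] [ 91.3 123.4  16. ] [ 43.7 113.2  16. ] [ 28.1 154.6  16. ]
header [99.6 21.4 -0. ] [98.8 67.2  0. ]
```

Red is centred within 0.6 mm and its foot is at the lip. Both wanted samples are placed and the black is in the tray. Now back to the handle.

```bash
python3 -m creep '[[0,0.01,0.02,0.01,0,0,-10],[0,0.015,0.05,0.02,0,0,-20],[0,0.02,0.08,0.02,0,0,-30],[0,0.03,0.11,0.02,0,0,-40],[0,0.04,0.14,0.02,0,0,-50],[0,0.05,0.17,0.02,0,0,-60],[0,0.055,0.19,0.02,0,0,-70],[0,0.06,0.207,0.02,0,0,-80]]'
python3 -m creep '[[0,0,0,-0.01,0,0,-10],[0,0,0,-0.01,0,0,-10],[0,0,0,-0.01,0,0,-10],[0,0,0,-0.01,0,0,-10],[0,0,0,-0.01,0,0,-10],[0,0,0,-0.01,0,0,-10],[0,0,0,-0.01,0,0,-10],[0,0,0,-0.01,0,0,-10]]'
python3 - <<'E'
from h import *
c=cap('wrist','w20');s=c['s'];print(s['eef_pos'],s['eef_rot'].round(3))
E
```

```text
t: 40.4
eef_pos: [0.5631, 0.3652, 0.2408]
eef_rot: [[0.001, -0.113, 0.994], [-0.0, 0.994, 0.113], [-1.0, -0.0, 0.001]]
ft_force: [0.5, -0.2, 0.5]
grip_width: 0.0858
t: 41.4
eef_pos: [0.5644, 0.365, 0.2311]
eef_rot: [[-0.0, 0.056, 0.998], [0.0, 0.998, -0.056], [-1.0, 0.0, -0.0]]
ft_force: [0.3, 0.2, 0.1]
grip_width: 0.0853
[0.56437088 0.36498979 0.231112  ] [[-0.     0.056  0.998]
 [ 0.     0.998 -0.056]
 [-1.     0.    -0.   ]]
```

View pics/w20.png

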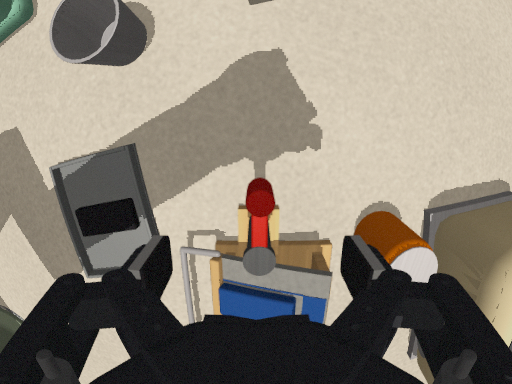

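```bash
python3 -m creep '[[0,0.003,0,-0.02,0,0,0],[0,0.003,0,-0.04,0,0,0],[0,0.003,0,-0.06,0,0,0],[0,0.003,0,-0.075,0,0,0],[0,0.003,0,-0.085,0,0,0],[0,0.003,0,-0.085,0,0,0],[120,0.003,0,-0.085,0,0,0],[255,0.003,0,-0.085,0,0,0]]' 40
python3 -m creep '[[255,0,0,0,0,0,0],[255,0,0,0,0,0,0],[255,0,0,0,0,0,0],[255,0,0,0,0,0,0],[255,0,0,0,0,0,0],[255,0,0,0,0,0,0],[255,0,0,0,0,0,0],[255,0,0,0,0,0,0]]' 40
python3 - <<'E'
from station import arm
import numpy as np
s=arm.sense();print(s['eef_pos'],s['ft_force'])
h=np.array([.564,.301]);k=s['eef_pos'][:2];r=k-h
print(np.hypot(*r),np.degrees(np.arctan2(r[1],r[0])))
for a in range(6,102,6):
    t=np.radians(a);p=h+np.array([[np.cos(t),-np.sin(t)],[np.sin(t),np.cos(t)]])@r-k;print(a,p.round(4))
E
```

```text
t: 42.45
eef_pos: [0.5678, 0.3652, 0.1471]
eef_rot: [[0.001, 0.056, 0.998], [0.001, 0.998, -0.056], [-1.0, 0.001, 0.001]]
ft_force: [-0.3, 0.4, 0.0]
grip_width: 0.0518
t: 43.45
eef_pos: [0.5672, 0.3652, 0.1467]
eef_rot: [[0.0, 0.056, 0.998], [0.0, 0.998, -0.056], [-1.0, 0.0, 0.0]]
ft_force: [-2.9, -0.1, 5.0]
grip_width: 0.021
[0.56720524 0.3651578  0.14670593] [-2.93680391 -0.07582539  4.9753952 ]
0.06423781560097014 87.13995460463096
6 [-0.0067 -0.    ]
12 [-0.0134 -0.0007]
18 [-0.02   -0.0021]
24 [-0.0264 -0.0042]
30 [-0.0325 -0.007 ]
36 [-0.0383 -0.0104]
42 [-0.0438 -0.0143]
48 [-0.0487 -0.0188]
54 [-0.0532 -0.0239]
60 [-0.0572 -0.0293]
66 [-0.0605 -0.0351]
72 [-0.0632 -0.0413]
78 [-0.0653 -0.0477]
84 [-0.0667 -0.0543]
90 [-0.0674 -0.061 ]
96 [-0.0673 -0.0677]
```

```bash
python3 -m creep '[[255,-0.0067,0,0,0,0,6],[255,-0.0134,-0.0007,0,0,0,12],[255,-0.02,-0.0021,0,0,0,18],[255,-0.0264,-0.0042,0,0,0,24],[255,-0.0325,-0.007,0,0,0,30],[255,-0.0383,-0.0104,0,0,0,36],[255,-0.0438,-0.0143,0,0,0,42],[255,-0.0487,-0.0188,0,0,0,48]]'
python3 -m creep '[[255,-0.0045,-0.0051,0,0,0,6],[255,-0.0085,-0.0105,0,0,0,12],[255,-0.0118,-0.0163,0,0,0,18],[255,-0.0145,-0.0225,0,0,0,24],[255,-0.0166,-0.0289,0,0,0,30],[255,-0.018,-0.0355,0,0,0,36],[255,-0.0187,-0.0422,0,0,0,42],[255,-0.0187,-0.045,0,0,0,43]]'
python3 - <<'E'
from h import *
c=cap('wrist','w21');s=c['s'];print(s['eef_pos'],s['ft_force'],s['grip_width'])
cap('top','t21');i=cv2.imread('pics/t21.png');cv2.imwrite('pics/t21z.png',cv2.resize(i[140:280,135:305],None,fx=4.5,fy=4.2,interpolation=2))
E
```

```text
t: 44.45
eef_pos: [0.5191, 0.3471, 0.1467]
eef_rot: [[0.002, -0.707, 0.707], [0.002, 0.707, 0.707], [-1.0, 0.0, 0.003]]
ft_force: [-0.5, 2.4, 4.0]
grip_width: 0.0206
t: 45.45
eef_pos: [0.5004, 0.3055, 0.1468]
eef_rot: [[0.001, -0.999, 0.036], [0.011, 0.036, 0.999], [-1.0, -0.0, 0.011]]
ft_force: [-0.2, 19.1, -1.4]
grip_width: 0.0207
[0.5004417  0.30548654 0.14684198] [-0.22066854 19.14487836 -1.37085807] 0.0207415839694767
```

View pics/w21.png

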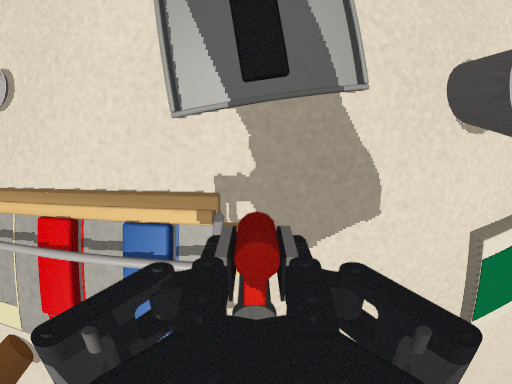

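View pics/t21z.png

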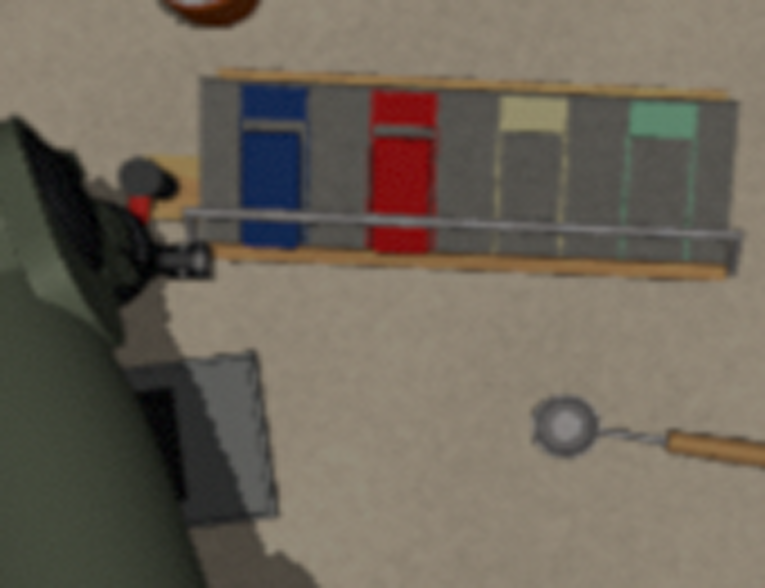

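Handle is at its closed stop (19 N resisting). The keeper lies across both samples. Release, retreat and verify.

```bash
python3 -m creep '[[255,0,0.001,0,0,0,0],[130,0,0.0015,0,0,0,0],[60,0,0.0015,0,0,0,0],[0,0,0.0015,0,0,0,0],[0,0,0.0015,0,0,0,0],[0,0,0.0015,0.02,0,0,0],[0,0,0.0015,0.06,0,0,0],[0,0,0.0015,0.1,0,0,0]]'
python3 -m creep '[[0,-0.01,-0.03,0.02,0,0,0],[0,-0.02,-0.06,0.03,0,0,0],[0,-0.03,-0.09,0.05,0,0,0],[0,-0.04,-0.12,0.06,0,0,0],[0,-0.05,-0.15,0.07,0,0,0],[0,-0.05,-0.18,0.07,0,0,0],[0,-0.05,-0.2,0.07,0,0,0],[0,-0.05,-0.2,0.07,0,0,0]]'
python3 - <<'E'
from h import *
import pickle
c=cap('wrist','w22');pickle.dump(c,open('w22.pkl','wb'));s=c['s'];print(s['eef_pos'],s['ft_force'],s['grip_width'])
cv2.imwrite('pics/w22z.png',cv2.resize(cv2.imread('pics/w22.png'),(800,600),interpolation=2))
c=cap('scene','s22');i=cv2.imread('pics/s22.png');cv2.imwrite('pics/s22z.png',cv2.resize(i[120:280,190:400],None,fx=3.7,fy=3.7,interpolation=2))
E
```

```text
t: 46.55
eef_pos: [0.4997, 0.3024, 0.247]
eef_rot: [[-0.001, -0.999, 0.039], [-0.0, 0.039, 0.999], [-1.0, 0.001, -0.0]]
ft_force: [1.3, -0.9, 0.5]
grip_width: 0.0854
t: 47.55
eef_pos: [0.4499, 0.1017, 0.3163]
eef_rot: [[0.0, -0.999, 0.041], [-0.0, 0.041, 0.999], [-1.0, -0.0, -0.0]]
ft_force: [1.0, 0.0, 0.4]
grip_width: 0.0854
[0.44988114 0.10167613 0.31633416] [0.97225294 0.02434831 0.35976421] 0.08541595233189143
```

View pics/w22z.png

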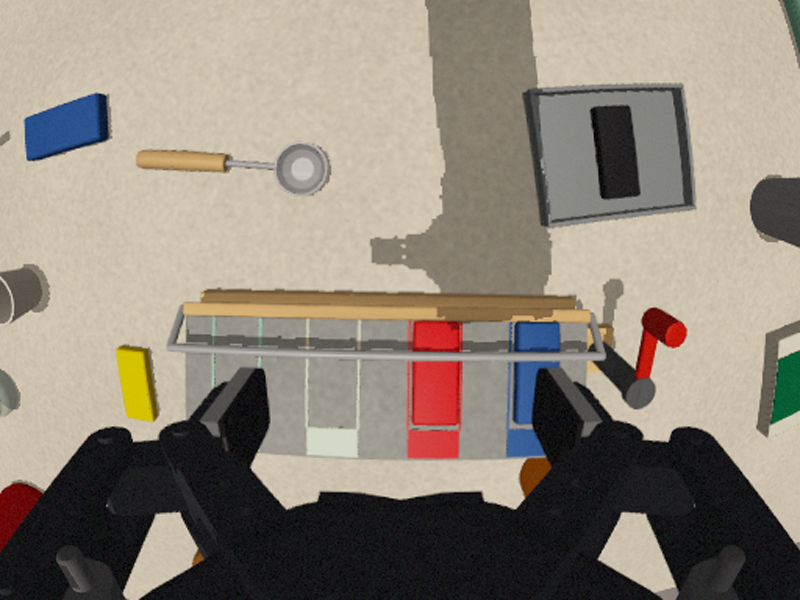

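View pics/s22z.png

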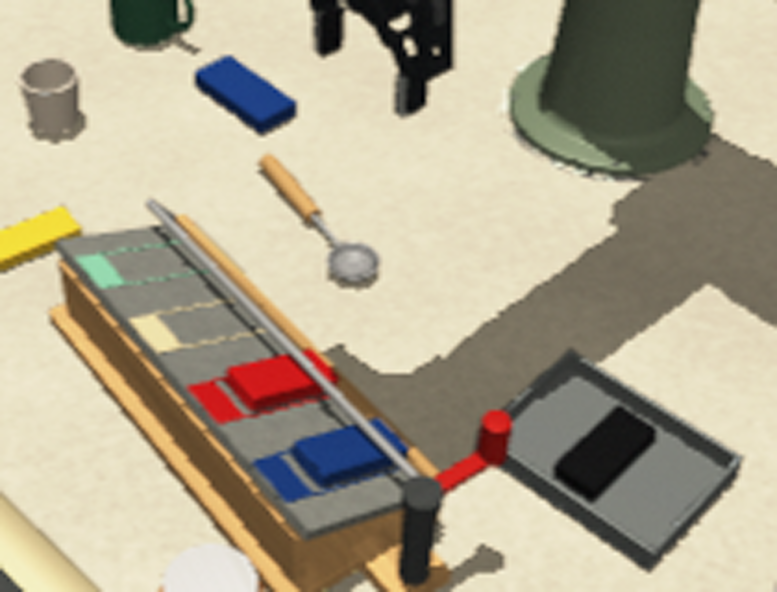

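Samples, keeper and tray look right. The knob seems about 1 px off its initial scene position (494 vs 499 in the zoom), so I'll measure the handle angle.

Run:
```python
from h import *
import pickle
g0=pickle.load(open('scene0.pkl','rb'));w=pickle.load(open('w22.pkl','rb'));w1=pickle.load(open('w1.pkl','rb'))
c=cap('scene','s23')
for q in (g0,c):
    for b in blobs(cmask(q,'red',110)):
        ys,xs=np.nonzero(b); 
        if 300<xs.mean()<340 and 225<ys.mean()<260: print('scene',b.sum(),xs.min(),xs.max(),ys.min(),xs.mean(),ys.mean(), xs[ys<=ys.min()+3].mean())
for q,k,p in ((w1,(632,288),(603,358)),(w,(674,334),(640,393))):
    a=wonz(q,k[0]*.64,k[1]*.64,.148)[:2];b=wonz(q,p[0]*.64,p[1]*.64,.117)[:2];d=a-b
    print(a,b,np.hypot(*d),np.degrees(np.arctan2(d[1],d[0])))
for n,q in (('w1',w1),('w22',w)):
    g=cv2.cvtColor(q['img'],cv2.COLOR_RGB2BGR);cv2.imwrite(f'pics/{n}k.png',cv2.resize(g[160:270,340:460],None,fx=5,fy=5,interpolation=2))
```

```text
scene 182 307 328 231 319.96153846153845 241.93956043956044 324.44
scene 190 307 328 231 319.36842105263156 241.53157894736842 323.64516129032256
[0.49903905 0.30590352] [0.56369134 0.30005188] 0.06491655924936073 174.82828417975682
[0.49891413 0.30467148] [0.56323364 0.30030278] 0.06446770388401922 176.11433497807096
```

View pics/w1k.png

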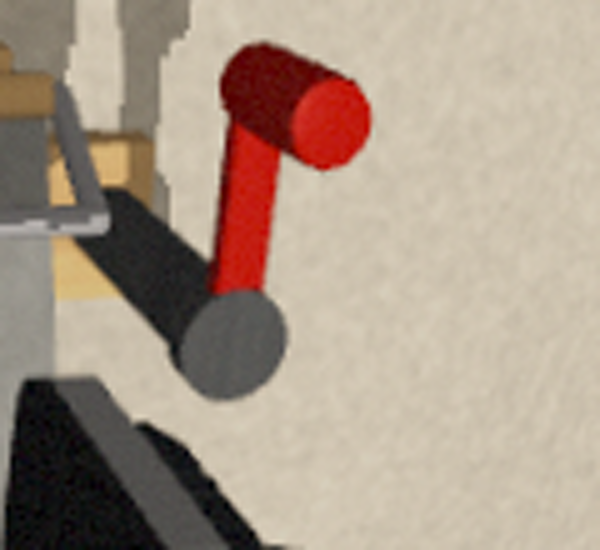

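View pics/w22k.png

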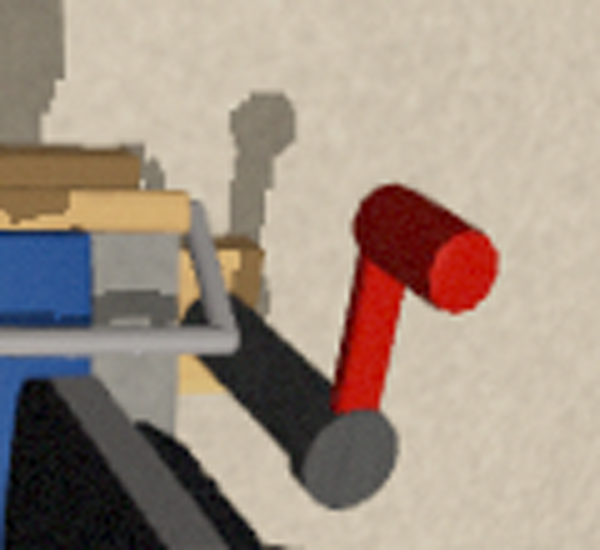

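The handle is at 176.1° vs 174.8° at the start, which is at the closed stop and slightly past its initial angle on the closing side. One last bystander check against the first picture, then hand in.

Run:
```python
from h import *
import pickle
a=pickle.load(open('top0.pkl','rb'))['img'];c=cap('top','t24');b=c['img']
d=(np.abs(a.astype(int)-b).sum(2)>90)
for nm,(x0,x1,y0,y1) in dict(bottle=(280,312,98,133),tin=(165,197,116,148),jar=(396,424,152,178),cup=(362,390,198,222),mug=(376,424,250,280),jug=(76,110,218,250),spoon=(250,316,230,256),yellow=(316,338,156,192),bigblue=(322,366,252,278)).items(): print(nm,d[y0:y1,x0:x1].sum())
w=pickle.load(open('w22.pkl','rb'))
Z=lambda u,v,h:np.round(onboard(w,u*.64,v*.64,h)*1000,1)
print('red',Z(412,390,.016),Z(462,390,.016),'blue',Z(514,390,.016),'ends',Z(436,322,.016),Z(436,425,.016),Z(524,424,.016))
s=arm.sense();print(s['t'],s['ft_force']); arm.finish_job()
```

```text
bottle 0
tin 0
jar 0
cup 0
mug 0
jug 0
spoon 1
yellow 0
bigblue 0
red [60.7 24.7 16. ] [60.7 67.1 16. ] blue [ 61.2 112.6  16. ] ends [ 3.1 44.1 16. ] [90.9 45.5 16. ] [ 91.5 122.7  16. ]
47.75 [-0.3143863   0.85059199  0.11634154]
the job is handed in; nothing more can be done
```

The job is done and handed in at about 48 s of robot time.

I opened the handle to its stop and laid the black sample flat in the returns tray. I then seated the small blue and the red sample on their own pads and turned the handle closed again. Mint and cream were not on the counter, so their pads stay empty. I left the yellow bar and the larger blue bar alone as look-alikes.

**Placement:** Measured just after release, red and blue were each within about 0.7 mm of their pad centre and square to the board. Each had its foot against the lip, with about 6 N of contact felt on seating.

**Handle and keeper:** The handle reached its closed stop, pushing back with 19 N. It now measures about 1° further closed than at the start. The pictures show the keeper across both samples.

**Other things on the counter:** Comparing the first and last top views, the cup, bottle, mug, jar, tin, jug, spoon, yellow bar and larger blue bar have not moved.

**Disagreement:** In the last, more distant view, taken under the keeper, the sample edges read 1–2 mm differently from the close-up. Blue's far edge was hidden by a finger there, so I relied on the close-up readings. No check failed.

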